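# Swap the reference bar for test bars in a sprung-pole bar tester

## Task

Calibration of the bar tester is over: turn the selector to off (the dash), then take the eight-sided reference bar out of the cradle and lay it flat in its wooden tray. With the selector still off, load every square test bar into the cradle, so that the stations are filled from the one-dot end without a gap: press each station's sprung pole back with the end of the bar, lower the bar flat onto its supports and let the spring clamp it against the fixed pole. Only when all are clamped, turn the selector to the mark with as many dots as there are test bars; leave the other things on the bench where they are.

Things in the scene. Friction and masses are not known exactly. Their poses are not given: they have to be found in the camera images.
- cradle: Four-station test cradle, fixed (place and yaw vary). Origin on the bench under the middle of the row of bar places, z up, x away from the robot towards the sprung poles, y along the row. Black base 250 x 224 mm, top at z = 16 mm. Stations 56 mm apart: 1 at y = +84 mm, 2 at +28, 3 at -28, 4 at -84, with 1 to 4 white dots on the base's near edge. Black yoke block x 85 to 125 mm, top z = 64 mm.
- seat1 (a point): Where the centre of a bar seated in station 1 lies; axes as the cradle's, bar along x. It lies 41 mm above the bench, 11 mm above the tops of two brass support strips (cradle x -53 to -33 and 26 to 56 mm); open between them down to the base. Low brass guides flank the bar at both strips: 26 mm apart at the bottom, wider above, tops 11 mm above the supports.
- seat2 (a point): The same for station 2. Fixed pole: a steel bar across all stations; its face (towards +x) is 55 mm from each seat centre at the robot's end; it is 20 mm thick and its top is only 10 mm above the supports, so a bar held level 14 mm above its seat passes over it and over the guides.
- seat3 (a point): The same for station 3. Loading: hold the bar level 14 mm above its seat, its end against the upper half of the pole cap; press the cap back about 22 mm (4 mm past the seat), lower the bar onto the supports and let go: the spring clamps it against the fixed pole.
- seat4 (a point): The same for station 4.
- pole1 (a joint): Sprung pole of station 1: round steel cap, 26 mm across, 12 mm thick, centre 43 mm above the bench, axis along the cradle's x, face towards -x, 37 mm from the seat centre at rest (gap to the fixed pole 92 mm; a bar is 110 mm). Value: how far it is pressed back towards +x in m: 0 at rest, 0.018 with a seated bar (so at the start, by the reference bar), 0.032 at its stop.
- pole2 (a joint): The same for station 2. The spring pushes towards -x with 3.4 N at 0, 7 N at 0.018 and 10 N at 0.032; let go, the pole returns in about 0.2 s.
- pole3 (a joint): The same for station 3. The pole's rod runs through the yoke block and ends in a black ball behind it.
- pole4 (a joint): The same for station 4.
- selector (a joint): Rotary selector switch with detents every 30 degrees; value in rad, growing clockwise seen from above: 0 = off (white dash), 0.524 = one dot, 1.047 = two, 1.571 = three, 2.094 = four dots; end stops just past off and four. Let go, it snaps to the nearest detent; about 0.07 N m to turn. Starts at one dot.
- selector_grip (a point): On the selector's axis, half-way up its grip bar (black, 50 x 14 mm, 26 mm high, z 58 to 84 mm above the bench, over a round skirt 52 mm across). x along the bar to its pointer end (white line), z up; turns with the knob. The knob is on the middle of the fixed selector box (cream, black top, 110 x 110 x 50 mm), which stands to the left of the bars or to the right of the cradle.
- bar1_c (a point): Centre of test bar 1: plain square steel bar 110 x 22 x 22 mm, 0.27 to 0.49 kg, x along its length. It starts lying on the bench on a thin dark mat, its centre 11 mm above the bench. Two to four test bars are present, all alike.
- bar2_c (a point): Centre of test bar 2: plain square steel bar 110 x 22 x 22 mm, 0.27 to 0.49 kg, x along its length. It starts lying on the bench on a thin dark mat, its centre 11 mm above the bench. Two to four test bars are present, all alike.
- bar3_c (a point): Centre of test bar 3: plain square steel bar 110 x 22 x 22 mm, 0.27 to 0.49 kg, x along its length. It starts lying on the bench on a thin dark mat, its centre 11 mm above the bench. Two to four test bars are present, all alike.
- bar4_c (a point): Centre of test bar 4: plain square steel bar 110 x 22 x 22 mm, 0.27 to 0.49 kg, x along its length. It starts lying on the bench on a thin dark mat, its centre 11 mm above the bench. Two to four test bars are present, all alike.
- ref_c (a point): Centre of the reference bar: darker steel, eight-sided (square with its long corners cut off), 110 mm long, 22 mm across the flats both ways, 0.36 kg, x along its length. It starts clamped in station 1; lift it straight up against the friction of the spring.
- tray: Reference bar's tray: low open wooden tray, fixed, 170 x 110 mm outside, walls 6 mm thick and 14 mm high, floor 6 mm above the bench; origin at the middle of its underside, x along its long side, z up. It stands to the left of the bars or to the right of the cradle, where the selector box is not.
- polecap: Spare pole cap (bystander): steel cone, 56 mm across, 22 mm high. Origin under its middle.
- jar: Jar with black lid (bystander), 56 mm across, 90 mm high. Origin under its middle.
- driver: Screwdriver (bystander), 200 mm long. Origin under its middle.
- wrench: Wrench (bystander), 160 mm long. Origin under its middle.
- caliper: Digital caliper (bystander), 230 mm long, lying flat. Origin under its middle.
Not all that is in view belongs to the job. Leave any yellow look-alike of the part that bears selector alone.

How it is judged:
By the outcome, as a careful person would: the job done as asked, in the order asked, and still so for the second after the job is handed in, with the robot touching nothing.
Of bar1, bar2, bar3, bar4 only 2 to 4 are there at a start; the rules pass over those that are not, and their reading is None.
At some moment in a run one of bar1, bar2, bar3, bar4 may be knocked a few centimetres aside while the robot is not near it.
Once in a run the grip may slacken for a moment while it holds something.
It also fails if it takes over 210 s, if anything falls off the work surface, if the arm or the gripper's body presses on something with over 40 N, if the wrist force passes 120 N, or if a joint passes its speed limit or range.

## Robot

A 7-joint arm with a two-finger parallel gripper is mounted at the origin on the work surface. World frame = base frame: x ahead of the robot, y to its left, z up, the work surface at z = 0. Lengths are in m, angles in rad, forces in N, time in s.
With the tool pointing down it reaches from about 0.35 to 0.9 m from the base axis. Payload 8.1 kg.
Tool frame: the origin (TCP) lies midway between the tips of the shut fingers; the grasp point (between the pads) lies 19 mm behind it; z points along the fingers, y is the line along which they close (so a half turn about z gives the same grasp; the last joint's range is limited). The gripper opens to 92 mm and grips with 3 to 60 N. Pads are 19 mm wide; open, the fingers measure 130 mm over their backs; the gripper's body (75 mm by 190 mm) begins 47 mm behind the grasp point.
Start: joints at [-0.103, 0.434, 0.025, 1.573, -0.012, 1.134, -0.075], TCP at [0.625, -0, 0.227] pointing down, gripper open.
Joint ranges: [-2.62, 2.62], [-0.44, 2.09], [-1.27, 1.32], [0.08, 2.57], [-1.32, 4.46], [0.12, 2], [-2.74, 2.74]. Speed limits (rad/s): [2.22, 2.22, 3.01, 3.01, 3.14, 3.14, 3.14].

## Interface

Orientations are given as a rotation vector (axis times angle).
In Python, from cell import arm gives the robot as it stands.
- The arm moves only by the tool move_arm, never from a script. Its argument "motion" is a list of rows, each an object of numbers: "tx", "ty", "tz": the shift along the tool's x, y, z normalised to -1 to 1, where 1 is 1000 mm; "twist": the turn about the tool's z normalised to -1 to 1, where 1 is pi/2 rad. In form: [{"tx": .., "ty": .., "tz": .., "twist": ..}, ...]. A call has 1 to 12 rows; each row shifts and turns the commanded pose from where the row before left it, along the tool's axes as they then stand; what a row does not reach is not made up. A row lasts 1/10 s, in which the tool goes at most 50 mm and 8.59 degrees, less where a joint would pass 70% of its speed; a pose out of reach is approached as far as the arm can. A call with a number of a shift or a turn outside -1 to 1 is refused whole. A call with a gripper value outside its range is refused whole. "gripper" is the gripper's target within -1 to 1 (shut at 1, half-way at 0, fully open at -1), set as the call begins (left out, the last holds). The fingers move at their own pace and stop on an object; "squeeze" is the grip in N (left out, the last holds). Time passes only in rows, so rows that do not move let the fingers close. It gives the time, the measured TCP pose, the force, the opening and the grip force at its end, in the units of the state.
- arm.observe(): the state, without advancing time (a new reading comes with each control period).
- arm.get_image(name): name is "scene" or "side" or "wrist"; returns the picture (420x560x3 uint8, red, green, blue); there is no depth.
- arm.calibration(name): a dict with "K" (3x3 intrinsics, pixels), "T" (4x4, takes a point from camera to world coordinates). Camera axes: x right, y down, z forward; pixel columns grow to the right and rows downward; lengths in m; the calibration is good to about 2 mm. A picture is of the moment at which its call begins: read the wrist's pose just before it. calibration takes no time and is no camera call; for the wrist camera it gives the pose at the moment of the call.
- arm.sign_off(): hands the job in; it is judged then, once.
Trained networks look in the newest picture that a camera, given by its name, has taken for a name from the list of things; names that differ only in an ending like _2 or _b are one class to them, and where a whole thing is asked for, a point or a joint stands for the part that bears it (a point fixed in the world has none). Each returns a list of dicts, best first, with "conf" (0 to 1); they miss things now and then, are a little off and sometimes report something else, mostly with a low value. They report only what shows in the picture. A call takes as long as a camera call. They do not tell look-alikes from the thing itself.
- arm.look_for(camera, query): "point" ([column, row] as shares, 0 to 1, of the picture: columns of its width, rows of its height, amid what is visible of it).
- arm.regions_of(camera, query): "region" (420x560 bool, what is visible of it) and "point" ([column, row] as shares, 0 to 1, of the picture: columns of its width, rows of its height, amid what is visible of it).
- arm.place_of(camera, query): "point" ([column, row] as shares, 0 to 1, of the picture: columns of its width, rows of its height: a listed point, or the origin of a listed thing).
The state is a dict: "clock": time; "joints": joint angles; "dq": joint speeds; "joint_efforts": joint torques, N m; "position": TCP position; "ee_rot": TCP orientation; "force": force on the tool from outside, world axes, zero at the start; "ft_torque": the same for the moment, N m; "width": opening from 0.0 (shut) to 1.0 (fully open); "gripper_force": force on a finger pad.
Only numpy, scipy, OpenCV 4.12 (cv2) and the standard library are available. Lean on these libraries where they do the work, as an engineer would, in place of code of your own. Each camera call takes 0.05 s, during which the arm holds its last target. There are 200 camera calls.

## Working session

There is one attempt and no reset: what is moved stays moved. The work goes in short steps, Python scripts to look and compute and a tool call to move; the robot and the scene stay as the last step left them, time stands still between calls to the robot, and variables do not carry over. Pictures are saved under pics/ and viewed, at most 14 in all, crops included, and the job is handed in when it is done.

Besides the shell and the picture viewer there is one more tool, called after ">>>" as a command line: name --argument value ..., lists and objects as JSON in quotes. move_arm: Moves the arm, as the interface text tells. Scaled input: -1 to 1 covers 1000 mm each way for a shift and pi/2 rad each way for a turn. Its arguments: {"type":"object","properties":{"motion":{"type":"array","items":{"type":"object","properties":{"tx":{"type":"number"},"ty":{"type":"number"},"tz":{"type":"number"},"twist":{"type":"number"}}}},"gripper":{"type":"number"},"squeeze":{"type":"number"}},"required":["motion"]}

```bash
mkdir -p pics; ls; cat > h.py <<'E'
import numpy as np, cv2
from cell import arm
from scipy.spatial.transform import Rotation as R
def ray(cam,pt,z,cal=None):
    c=cal or arm.calibration(cam); K=np.array(c["K"]);T=np.array(c["T"])
    d=T[:3,:3]@np.linalg.inv(K)@np.array([pt[0]*560,pt[1]*420,1]); o=T[:3,3]
    return o+d*(z-o[2])/d[2]
def proj(cam,P,cal=None):
    c=cal or arm.calibration(cam); K=np.array(c["K"]);T=np.linalg.inv(np.array(c["T"]))
    p=K@(T[:3,:3]@np.array(P)+T[:3,3]); return p[:2]/p[2]
def save(cam,name):
    im=arm.get_image(cam); cv2.imwrite(f"pics/{name}.png",cv2.cvtColor(im,cv2.COLOR_RGB2BGR)); return im
E
python3 - <<'E'
from h import *
s=arm.observe(); print(s)
save("scene","s0");
for q,z in [("cradle",0),("seat1",.041),("seat2",.041),("seat3",.041),("seat4",.041),("selector_grip",.071),("bar1_c",.011),("ref_c",.041),("tray",0),("polecap",0),("jar",0),("driver",0),("wrench",0),("caliper",0)]:
    for r in arm.place_of("scene",q)[:5]:
        print(q,round(r["conf"],2),np.round(np.array(r["point"])*[560,420]),ray("scene",r["point"],z).round(3))
save("side","d0"); save("wrist","w0")
E
```

```text
pics
{'clock': 0.0, 'joints': array([-0.10260009,  0.43521561,  0.02494911,  1.57413495, -0.01158896,
        1.13400141, -0.07509276]), 'dq': array([ 6.34348078e-04, -5.89732157e-04,  1.06423537e-04, -7.49173911e-04,
       -6.54886209e-04, -3.13645448e-05,  3.31217750e-04]), 'joint_efforts': array([ 3.89017032e-04, -6.67853522e+01,  9.84863900e-01, -3.14464223e+01,
       -6.05165795e-02,  4.27553023e-02,  1.12382318e-04]), 'position': array([ 6.24464866e-01, -4.91411455e-05,  2.25934649e-01]), 'ee_rot': array([-2.22075058e+00, -2.22066941e+00,  1.94742214e-03]), 'force': array([ 0.508418  , -0.02083003, -0.27315004]), 'ft_torque': array([ 0.03833968, -0.01673547, -0.0347035 ]), 'gripper_force': 0.0, 'width': 1.0028637802921427}
cradle 0.63 [252. 233.] [ 0.608 -0.165  0.   ]
cradle 0.32 [176. 217.] [ 0.677 -0.423  0.   ]
seat1 0.87 [228. 215.] [ 0.615 -0.254  0.041]
seat1 0.82 [259. 219.] [ 0.581 -0.157  0.041]
seat1 0.61 [274. 223.] [ 0.571 -0.106  0.041]
seat1 0.59 [245. 218.] [ 0.6   -0.197  0.041]
seat2 0.87 [228. 215.] [ 0.615 -0.254  0.041]
seat2 0.82 [259. 219.] [ 0.581 -0.1
[... 613 characters left out ...]
.553 -0.654  0.071]
selector_grip 0.29 [419. 327.] [0.752 0.433 0.071]
bar1_c 0.52 [353. 282.] [0.644 0.206 0.011]
bar1_c 0.24 [277. 227.] [ 0.551 -0.106  0.011]
ref_c 0.64 [279. 228.] [ 0.585 -0.08   0.041]
tray 0.65 [441. 286.] [0.51  0.425 0.   ]
tray 0.17 [325. 209.] [ 0.369 -0.027  0.   ]
polecap 0.55 [285. 296.] [0.785 0.065 0.   ]
polecap 0.51 [326. 207.] [ 0.357 -0.028  0.   ]
jar 0.88 [287. 299.] [0.793 0.077 0.   ]
jar 0.64 [368. 250.] [0.481 0.184 0.   ]
driver 0.63 [278. 192.] [ 0.372 -0.213  0.   ]
driver 0.34 [228. 216.] [ 0.578 -0.284  0.   ]
wrench 0.88 [420. 326.] [0.684 0.425 0.   ]
caliper 0.87 [176. 213.] [ 0.66 -0.44  0.  ]
caliper 0.71 [251. 230.] [ 0.599 -0.177  0.   ]
```

```bash
python3 -c "
import cv2
cv2.imwrite('pics/s0b.png',cv2.resize(cv2.imread('pics/s0.png'),(800,600),interpolation=cv2.INTER_CUBIC))
a=cv2.imread('pics/d0.png');cv2.imwrite('pics/d0b.png',cv2.resize(a,(800,600),interpolation=cv2.INTER_CUBIC))"
```

```text
(no output)
```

View pics/s0b.png

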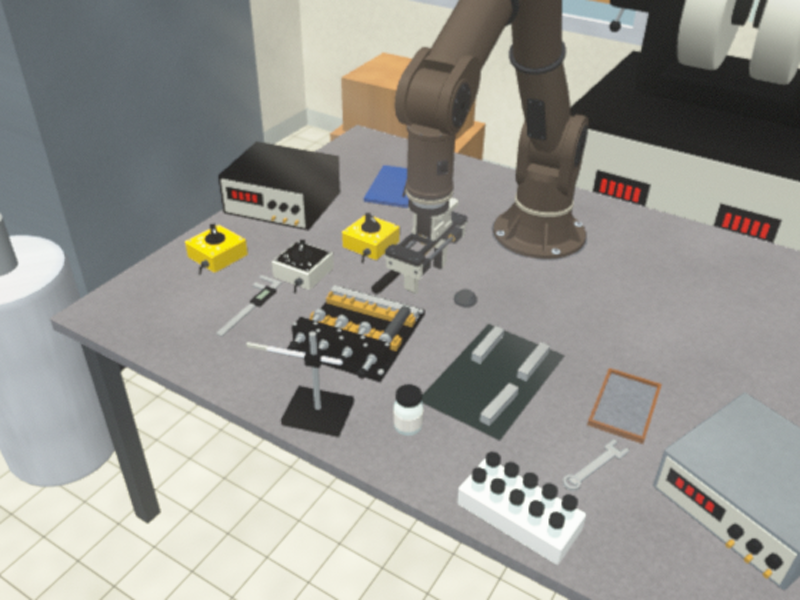

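View pics/d0b.png

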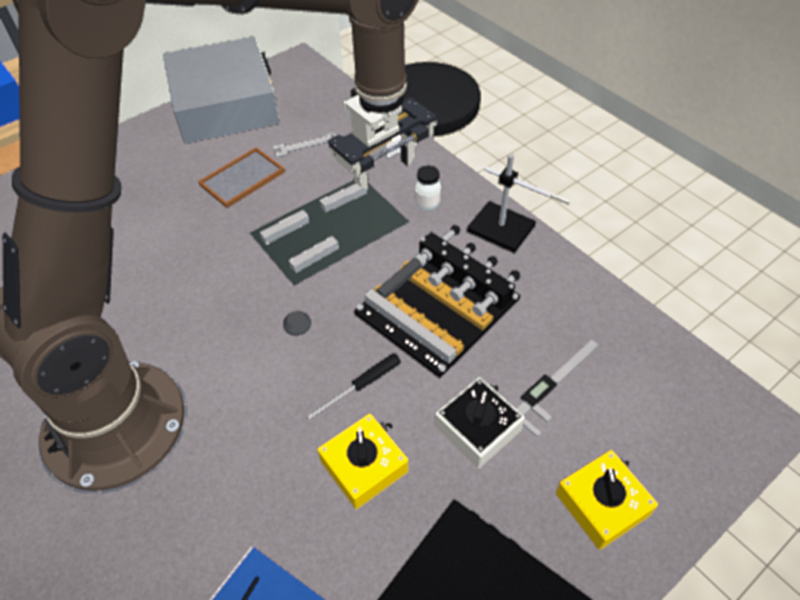

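View pics/w0.png

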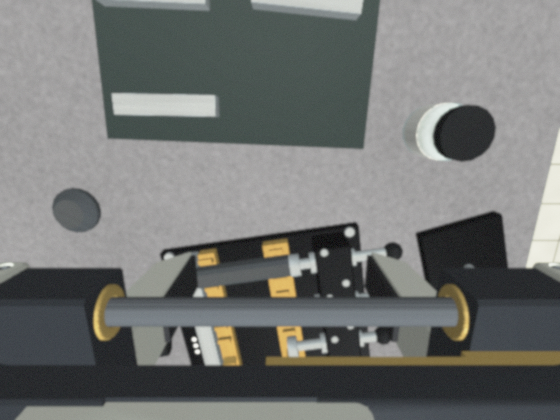

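The scene shows three test bars on the mat (scene image at 800 px: 487,345; 534,360; 499,403), with the cradle at (365,330) and the tray at (625,403). The cream selector is at (302,262), with two yellow look-alikes beside it. In the side view the cream knob is at about (480,408), and the wrist view shows the reference bar in station 1.

```bash
cat >> h.py <<'E'
def pair(q,z,n=6):
    for cam in ("side","scene"):
        for r in arm.place_of(cam,q)[:n]:
            print(q,cam,round(r["conf"],2),np.round(np.array(r["point"])*[560,420]),ray(cam,r["point"],z).round(4))
def go(x,y,yaw,z):
    "tool-frame shift (units) and twist from present pose; yaw=world angle of tool x (deg)"
    s=arm.observe(); Rm=R.from_rotvec(s["ee_rot"]).as_matrix()
    d=Rm.T@(np.array([x,y,z])-s["position"]); y0=np.degrees(np.arctan2(Rm[1,0],Rm[0,0]))
    t=-(yaw-y0); print("pose",s["position"].round(4),"yaw",round(y0,2),"d",d.round(4),"dist",round(np.linalg.norm(d),3),"dtwist",round(t/90,4),"j7",s["joints"][6].round(2))
E
python3 - <<'E'
from h import *
save("side","d1")
for q,z in [("seat1",.041),("selector_grip",.071),("bar1_c",.011),("ref_c",.041),("tray",0)]:
    for r in arm.place_of("side",q)[:6]:
        print(q,round(r["conf"],2),np.round(np.array(r["point"])*[560,420]),ray("side",r["point"],z).round(3))
# hand-picked side pixels (800 scale)
for n,p,z in [("bar a",(285,225),.022),("bar b",(314,252),.022),("bar c",(343,194),.022),("sel",(481,403),.084),("tray",(242,176),.006),("refnear",(383,291),.052),("reffar",(418,261),.052)]:
    print(n,ray("side",(p[0]/800,p[1]/600),z).round(3))
c=arm.calibration("wrist");print(np.array(c["K"]).round(1),np.array(c["T"]).round(3))
E
```

```text
seat1 0.89 [323. 229.] [ 0.597 -0.259  0.041]
seat1 0.83 [294. 207.] [ 0.586 -0.151  0.041]
seat1 0.65 [279. 196.] [ 0.578 -0.094  0.041]
seat1 0.63 [310. 213.] [ 0.605 -0.197  0.041]
seat1 0.47 [281. 198.] [ 0.577 -0.106  0.041]
selector_grip 0.93 [423. 341.] [ 0.545 -0.641  0.071]
selector_grip 0.92 [336. 287.] [ 0.49  -0.419  0.071]
selector_grip 0.74 [251. 311.] [ 0.296 -0.34   0.071]
selector_grip 0.67 [170. 124.] [0.484 0.333 0.071]
bar1_c 0.7 [240. 136.] [0.656 0.201 0.011]
ref_c 0.57 [279. 196.] [ 0.579 -0.097  0.041]
tray 0.57 [170. 123.] [0.517 0.418 0.   ]
tray 0.55 [210. 226.] [ 0.38  -0.029  0.   ]
bar a [0.496 0.196 0.022]
bar b [0.499 0.09  0.022]
bar c [0.65  0.193 0.022]
sel [ 0.495 -0.417  0.084]
tray [0.513 0.41  0.006]
refnear [ 0.532 -0.105  0.052]
reffar [ 0.634 -0.089  0.052]
[[320.    0.  280.8]
 [  0.  320.  216.8]
 [  0.    0.    1. ]] [[ 1.     0.001  0.001  0.625]
 [ 0.001 -0.957 -0.29   0.079]
 [ 0.001  0.29  -0.957  0.385]
 [ 0.     0.     0.     1.   ]]
```

>>> move_arm --motion '[{"tx": -0.042, "ty": -0.0135}, {"tx": -0.042, "ty": -0.0135}, {"tx": -0.042, "ty": -0.0135}, {"tx": -0.042, "ty": -0.0135}, {"tx": -0.042, "ty": -0.0135}, {"tx": -0.042, "ty": -0.0135}, {"tx": -0.042, "ty": -0.0135}, {"tx": -0.042, "ty": -0.0135}, {"tx": -0.042, "ty": -0.0135}, {"tx": -0.042, "ty": -0.0135}, {}, {}]' --gripper -0.2

```text
invalid input
```

```bash
python3 - <<'E'
from h import *
im=save("wrist","w1"); pair("selector_grip",.071,0)
for r in arm.place_of("wrist","selector_grip")[:4]:
    print(r["conf"],np.array(r["point"])*[560,420],ray("wrist",r["point"],.071))
go(.49,-.42,90,.23)
cv2.imwrite("pics/w1c.png",cv2.resize(cv2.imread("pics/w1.png")[80:330,130:430],None,fx=2,fy=2,interpolation=cv2.INTER_CUBIC))
E
```

```text
pose [ 6.250e-01 -1.000e-04  2.267e-01] yaw 89.99 d [-0.42   -0.135  -0.0032] dist 0.441 dtwist -0.0001 j7 -0.08
```

View pics/w1c.png

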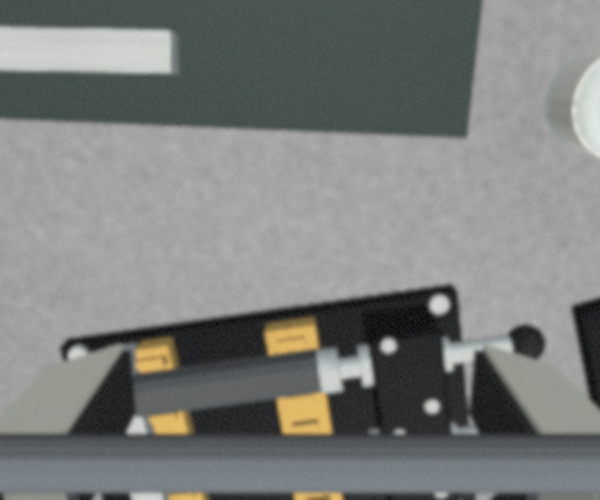

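The move was refused, probably because of the empty rows. The view is unchanged: the reference bar in station 1.

>>> move_arm --motion '[{"tx": -0.042, "ty": -0.0135, "tz": 0, "twist": 0}, {"tx": -0.042, "ty": -0.0135, "tz": 0, "twist": 0}, {"tx": -0.042, "ty": -0.0135, "tz": 0, "twist": 0}, {"tx": -0.042, "ty": -0.0135, "tz": 0, "twist": 0}, {"tx": -0.042, "ty": -0.0135, "tz": 0, "twist": 0}, {"tx": -0.042, "ty": -0.0135, "tz": 0, "twist": 0}, {"tx": -0.042, "ty": -0.0135, "tz": 0, "twist": 0}, {"tx": -0.042, "ty": -0.0135, "tz": 0, "twist": 0}, {"tx": -0.042, "ty": -0.0135, "tz": 0, "twist": 0}, {"tx": -0.042, "ty": -0.0135, "tz": 0, "twist": 0}, {"tx": 0, "ty": 0, "tz": 0, "twist": 0}]' --gripper -0.2

```text
clock: 2.45
position: [0.4853, -0.4277, 0.2267]
ee_rot: [2.231, 2.21, -0.007]
force: [-1.2, 0.1, -0.3]
width: 0.602
gripper_force: 0.0
```

```bash
python3 - <<'E'
from h import *
im=save("wrist","w2")
for r in arm.place_of("wrist","selector_grip")[:4]:
    print(r["conf"],np.array(r["point"])*[560,420],ray("wrist",r["point"],.071))
go(.49,-.42,90,.23)
c=arm.calibration("wrist");np.save("w2T.npy",np.array(c["T"]))
cv2.imwrite("pics/w2c.png",cv2.resize(im[80:330,130:430,::-1],None,fx=2,fy=2,interpolation=cv2.INTER_CUBIC))
E
```

```text
0.81 [ 75.88  121.002] [ 0.29682819 -0.34304079  0.071     ]
0.55 [285.992 193.62 ] [ 0.49455356 -0.41328162  0.071     ]
pose [ 0.4891 -0.4213  0.2265] yaw 89.83 d [ 0.0013  0.0009 -0.0035] dist 0.004 dtwist -0.0019 j7 0.69
```

View pics/w2c.png

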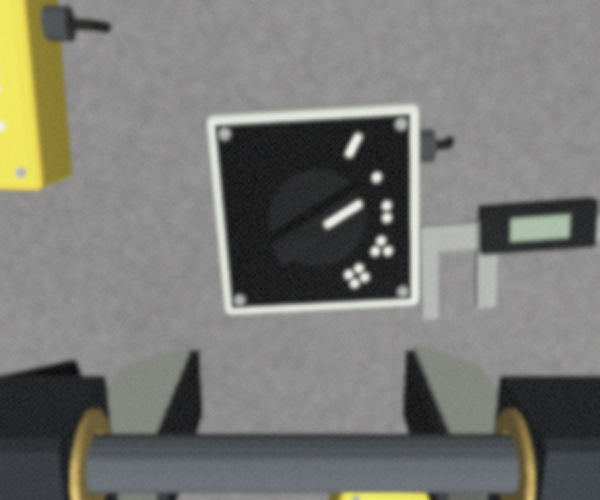

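The cream selector is in the middle of the view, with its knob at crop (318,216). The pointer, at about 32° in world yaw, is on the one dot, and the dash is at about 62°.

```bash
python3 - <<'E'
from h import *
c={"K":arm.calibration("wrist")["K"],"T":np.load("w2T.npy")}
P=[ray("wrist",((u/2+130)/560,(v/2+80)/420),.05,c) for u,v in [(225,133),(400,124),(403,292),(240,300)]]
P=np.array(P);print(P.round(4),P.mean(0))
for u,v in [(325,226),(360,204),(272,240),(355,187)]: print(ray("wrist",((u/2+130)/560,(v/2+80)/420),.084,c))
m=P.mean(0)
go(m[0],m[1],32.5,.062)
E
```

```text
[[ 0.4502 -0.3685  0.05  ]
 [ 0.5397 -0.3642  0.05  ]
 [ 0.5452 -0.4547  0.05  ]
 [ 0.4551 -0.4591  0.05  ]] [ 0.49755934 -0.41162569  0.05      ]
[ 0.50059636 -0.4097531   0.084     ]
[ 0.51716392 -0.3990899   0.084     ]
[ 0.47500752 -0.41661966  0.084     ]
[ 0.51460485 -0.39096313  0.084     ]
pose [ 0.4891 -0.4213  0.2265] yaw 89.83 d [0.0097 0.0085 0.1645] dist 0.165 dtwist 0.637 j7 0.69
```

>>> move_arm --motion '[{"tx": 0.0097, "ty": 0.0085, "tz": 0, "twist": 0}, {"tx": 0, "ty": 0, "tz": 0.012, "twist": 0.091}, {"tx": 0, "ty": 0, "tz": 0.012, "twist": 0.091}, {"tx": 0, "ty": 0, "tz": 0.012, "twist": 0.091}, {"tx": 0, "ty": 0, "tz": 0.012, "twist": 0.091}, {"tx": 0, "ty": 0, "tz": 0.012, "twist": 0.091}, {"tx": 0, "ty": 0, "tz": 0.012, "twist": 0.091}, {"tx": 0, "ty": 0, "tz": 0.012, "twist": 0.091}, {"tx": 0, "ty": 0, "tz": 0.026, "twist": 0}, {"tx": 0, "ty": 0, "tz": 0.027, "twist": 0}, {"tx": 0, "ty": 0, "tz": 0.027, "twist": 0}, {"tx": 0, "ty": 0, "tz": 0, "twist": 0}]'

```text
clock: 3.75
position: [0.5003, -0.4071, 0.0606]
ee_rot: [-3.011, -0.889, -0.0]
force: [0.0, 0.7, 1.2]
width: 0.599
gripper_force: 0.0
```

```bash
python3 - <<'E'
from h import *
go(.4976,-.4117,32.5,.062)
E
```

```text
pose [ 0.5003 -0.4071  0.0606] yaw 32.88 d [-0.0048  0.0024 -0.0014] dist 0.006 dtwist 0.0042 j7 -0.16
```

>>> move_arm --motion '[{"tx": -0.0048, "ty": 0.0024, "tz": -0.001, "twist": 0.004}, {"tx": 0, "ty": 0, "tz": 0, "twist": 0}, {"tx": 0, "ty": 0, "tz": 0, "twist": 0}, {"tx": 0, "ty": 0, "tz": 0, "twist": 0}, {"tx": 0, "ty": 0, "tz": 0, "twist": 0}, {"tx": 0, "ty": 0, "tz": 0, "twist": 0}, {"tx": 0, "ty": 0, "tz": 0, "twist": 0}]' --gripper 1 --squeeze 25

```text
clock: 4.45
position: [0.4968, -0.4162, 0.0642]
ee_rot: [3.015, 0.873, 0.002]
force: [2.1, -3.7, -2.2]
width: 0.15
gripper_force: 25.0
```

>>> move_arm --motion '[{"tx": 0, "ty": 0, "tz": 0, "twist": -0.07}, {"tx": 0, "ty": 0, "tz": 0, "twist": -0.07}, {"tx": 0, "ty": 0, "tz": 0, "twist": -0.07}, {"tx": 0, "ty": 0, "tz": 0, "twist": -0.07}, {"tx": 0, "ty": 0, "tz": 0, "twist": -0.06}, {"tx": 0, "ty": 0, "tz": 0, "twist": 0}, {"tx": 0, "ty": 0, "tz": 0, "twist": 0}]'

```text
clock: 5.15
position: [0.4948, -0.4145, 0.0641]
ee_rot: [-2.679, -1.638, 0.001]
force: [-3.7, 3.0, 6.0]
width: 0.151
gripper_force: 25.0
```

>>> move_arm --motion '[{"tx": 0, "ty": 0, "tz": 0, "twist": 0}, {"tx": 0, "ty": 0, "tz": 0, "twist": 0}, {"tx": 0, "ty": 0, "tz": 0, "twist": 0}, {"tx": 0, "ty": 0, "tz": -0.03, "twist": 0}, {"tx": 0, "ty": 0, "tz": -0.04, "twist": 0}, {"tx": 0, "ty": 0, "tz": -0.045, "twist": 0}, {"tx": 0, "ty": 0, "tz": -0.045, "twist": 0}, {"tx": 0, "ty": 0, "tz": 0, "twist": 0}]' --gripper 0

```text
clock: 5.95
position: [0.4984, -0.4174, 0.2308]
ee_rot: [2.671, 1.634, 0.007]
force: [-0.2, -0.2, 1.0]
width: 0.499
gripper_force: 0.0
```

```bash
python3 - <<'E'
from h import *
im=save("wrist","w3"); im2=save("side","d3")
a=cv2.resize(im[80:300,130:430,::-1],(560,410)); b=cv2.resize(im2[100:320,220:380,::-1],(298,410))
cv2.imwrite("pics/v3.png",np.hstack([a,b])[:, :800]); go(.585,-.14,9,.25)
E
```

```text
pose [ 0.4963 -0.4153  0.2249] yaw 62.92 d [ 0.2855 -0.0463 -0.0253] dist 0.29 dtwist 0.5991 j7 0.24
```

View pics/v3.png

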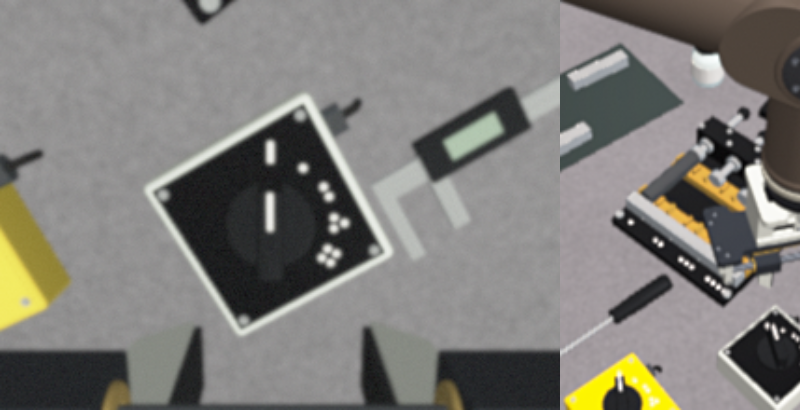

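The pointer is on the dash, so the selector is off. Next is the reference bar.

>>> move_arm --motion '[{"tx": 0.0476, "ty": -0.0077, "tz": -0.004, "twist": 0}, {"tx": 0.0476, "ty": -0.0077, "tz": -0.004, "twist": 0}, {"tx": 0.0476, "ty": -0.0077, "tz": -0.004, "twist": 0}, {"tx": 0.0476, "ty": -0.0077, "tz": -0.004, "twist": 0}, {"tx": 0.0476, "ty": -0.0077, "tz": -0.004, "twist": 0}, {"tx": 0.0476, "ty": -0.0077, "tz": -0.004, "twist": 0}, {"tx": 0, "ty": 0, "tz": 0, "twist": 0.095}, {"tx": 0, "ty": 0, "tz": 0, "twist": 0.095}, {"tx": 0, "ty": 0, "tz": 0, "twist": 0.095}, {"tx": 0, "ty": 0, "tz": 0, "twist": 0.095}, {"tx": 0, "ty": 0, "tz": 0, "twist": 0.095}, {"tx": 0, "ty": 0, "tz": 0, "twist": 0.095}]' --gripper 0.26

```text
clock: 7.25
position: [0.5838, -0.1393, 0.2457]
ee_rot: [-3.126, -0.308, 0.005]
force: [-0.3, 0.1, 0.2]
width: 0.373
gripper_force: 0.0
```

>>> move_arm --motion '[{"tx": 0, "ty": 0, "tz": 0, "twist": 0.03}, {"tx": 0, "ty": 0, "tz": 0, "twist": 0}, {"tx": 0, "ty": 0, "tz": 0, "twist": 0}]'

```text
clock: 7.55
position: [0.5841, -0.1394, 0.2465]
ee_rot: [-3.132, -0.247, 0.003]
force: [0.3, 0.1, -0.6]
width: 0.369
gripper_force: 0.0
```

```bash
python3 - <<'E'
from h import *
im=save("wrist","w4"); c=arm.calibration("wrist"); np.save("w4T.npy",np.array(c["T"]))
for q in ("seat1","ref_c"):
  for r in arm.place_of("wrist",q)[:5]:
    print(q,r["conf"],np.array(r["point"])*[560,420],ray("wrist",r["point"],.041,c))
go(.585,-.14,9,.25)
cv2.imwrite("pics/w4c.png",cv2.resize(im[:,:,::-1],(800,600),interpolation=cv2.INTER_CUBIC))
E
```

```text
seat1 0.92 [336.392 188.916] [ 0.5963062  -0.20255626  0.041     ]
seat1 0.86 [391.272 185.514] [ 0.61020468 -0.26434814  0.041     ]
seat1 0.78 [241.808 187.488] [ 0.58072697 -0.09408913  0.041     ]
seat1 0.6 [290.528 191.394] [ 0.58505106 -0.15054637  0.041     ]
ref_c 0.71 [238.616 186.312] [ 0.58151923 -0.09027517  0.041     ]
ref_c 0.27 [387.8 186.9] [ 0.60799115 -0.26079859  0.041     ]
pose [ 0.5845 -0.1396  0.2473] yaw 8.96 d [ 0.0005  0.0005 -0.0027] dist 0.003 dtwist -0.0004 j7 -1.13
```

View pics/w4c.png

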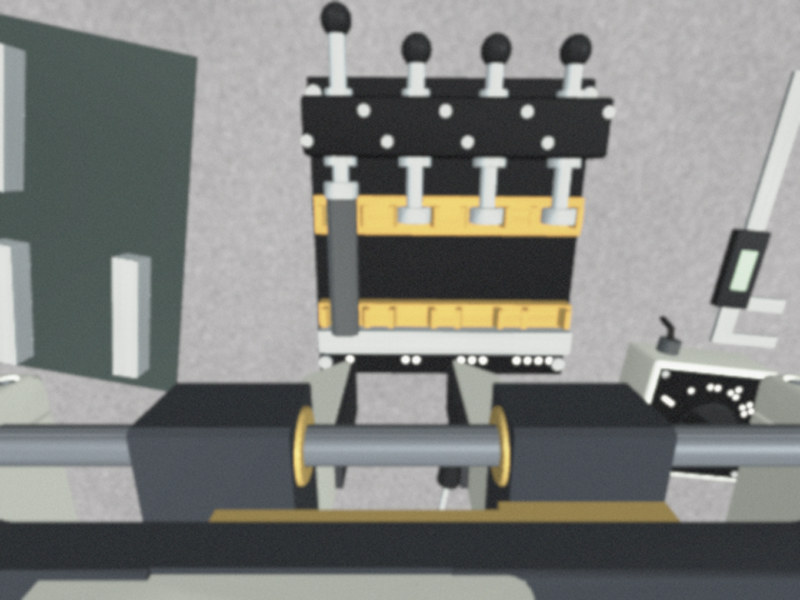

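The wrist view (800 px) shows the cradle squarely. The reference bar runs from (343,198) to (345,333), and pole caps 2 to 4 are at (415,215), (487,214) and (559,215). The fixed-pole top spans rows 330 to 354.

```bash
python3 - <<'E'
from h import *
c={"K":arm.calibration("wrist")["K"],"T":np.load("w4T.npy")}
f=lambda u,v,z: ray("wrist",(u/800,v/600),z,c)[:2].round(4)
for n,u,v,z in [("refFar",342.5,198,.052),("refNear",344.5,334,.052),("fpNearL",320,354,.04),("fpNearR",570,354,.04),("fpFarL",320,331,.04),("fpFarR",570,330,.04),("cap2",415,215,.05),("cap3",487.5,214,.05),("cap4",559.5,215,.05),("yokeNL",303,155,.064),("yokeNR",605,157,.064),("yokeFL",304,97,.064),("yokeFR",612,98,.064)]:
    print(n,f(u,v,z))
from scipy.optimize import least_squares
X=[(-.055,.0,.052)]
def res(p):
    x,y,a=p; A=np.array([np.cos(a),np.sin(a)]);B=np.array([-A[1],A[0]]);o=np.array([x,y]);r=[]
    L=lambda u,v,z:(lambda d:(d@A,d@B))(f2(u,v,z)-o)
    r+=[L(342.5,198,.052)[1]-.084,L(344.5,334,.052)[1]-.084,L(342.5,198,.052)[0]-.055,L(344.5,334,.052)[0]+.055]
    r+=[L(320,354,.04)[0]+.075,L(570,354,.04)[0]+.075]
    r+=[L(415,215,.05)[1]-.028,L(487.5,214,.05)[1]+.028,L(559.5,215,.05)[1]+.084]
    r+=[L(303,155,.064)[0]-.085,L(605,157,.064)[0]-.085,L(304,97,.064)[0]-.125,L(612,98,.064)[0]-.125]
    return r
f2=lambda u,v,z: ray("wrist",(u/800,v/600),z,c)[:2]
s=least_squares(res,[.59,-.18,.15]);x,y,a=s.x;print(x,y,np.degrees(a),(np.array(s.fun)*1000).round(1))
A=np.array([np.cos(a),np.sin(a)]);B=np.array([-A[1],A[0]])
for i,yy in enumerate([.084,.028,-.028,-.084]): print("seat",i+1,(np.array([x,y])+B*yy).round(4))
g=np.array([x,y])+B*.084-.003*A
go(*g,np.degrees(a),.2); 
E
```

```text
refFar [ 0.6359 -0.0864]
refNear [ 0.5282 -0.1011]
fpNearL [ 0.5022 -0.0816]
fpNearR [ 0.5361 -0.294 ]
fpFarL [ 0.5231 -0.0794]
fpFarR [ 0.5573 -0.2883]
cap2 [ 0.6319 -0.1424]
cap3 [ 0.6413 -0.1969]
cap4 [ 0.6492 -0.2514]
yokeNL [ 0.6617 -0.0566]
yokeNR [ 0.6941 -0.268 ]
yokeFL [ 0.6993 -0.0536]
yokeFR [ 0.7319 -0.2618]
0.5934814101865381 -0.17625829734926596 8.6852066662296 [-1.5  0.2  0.5  1.8 -0.9  0.4 -0.3  0.4  1.3  0.6  0.6 -1.8 -1.1]
seat 1 [ 0.5808 -0.0932]
seat 2 [ 0.5893 -0.1486]
seat 3 [ 0.5977 -0.2039]
seat 4 [ 0.6062 -0.2593]
pose [ 0.5845 -0.1396  0.2473] yaw 8.96 d [ 0.0006 -0.0464  0.0473] dist 0.066 dtwist 0.0031 j7 -1.13
```

>>> move_arm --motion '[{"tx": 0.0003, "ty": -0.0232, "tz": 0.02, "twist": 0.001}, {"tx": 0.0003, "ty": -0.0232, "tz": 0.02, "twist": 0.001}, {"tx": 0, "ty": 0, "tz": 0.045, "twist": 0}, {"tx": 0, "ty": 0, "tz": 0.045, "twist": 0}, {"tx": 0, "ty": 0, "tz": 0, "twist": 0}, {"tx": 0, "ty": 0, "tz": 0, "twist": 0}]'

```text
clock: 8.3
position: [0.578, -0.094, 0.1182]
ee_rot: [3.132, 0.239, -0.002]
force: [0.5, -0.0, 1.3]
width: 0.368
gripper_force: 0.0
```

```bash
python3 - <<'E'
from h import *
go(.5778,-.0937,8.7,.025)
E
```

```text
pose [ 0.578  -0.094   0.1182] yaw 8.72 d [-0.     -0.0003  0.0932] dist 0.093 dtwist 0.0002 j7 -1.17
```

>>> move_arm --motion '[{"tx": 0, "ty": 0, "tz": 0.03, "twist": 0}, {"tx": 0, "ty": 0, "tz": 0.03, "twist": 0}, {"tx": 0, "ty": 0, "tz": 0.02, "twist": 0}, {"tx": 0, "ty": 0, "tz": 0.013, "twist": 0}, {"tx": 0, "ty": 0, "tz": 0, "twist": 0}, {"tx": 0, "ty": 0, "tz": 0, "twist": 0}]'

```text
clock: 8.9
position: [0.5794, -0.094, 0.0264]
ee_rot: [3.132, 0.239, 0.004]
force: [0.1, 1.3, 0.3]
width: 0.369
gripper_force: 0.0
```

>>> move_arm --motion '[{"tx": 0, "ty": 0, "tz": 0, "twist": 0}, {"tx": 0, "ty": 0, "tz": 0, "twist": 0}, {"tx": 0, "ty": 0, "tz": 0, "twist": 0}, {"tx": 0, "ty": 0, "tz": 0, "twist": 0}, {"tx": 0, "ty": 0, "tz": 0, "twist": 0}]' --gripper 1 --squeeze 45

```text
clock: 9.4
position: [0.579, -0.0929, 0.026]
ee_rot: [-3.132, -0.24, -0.003]
force: [-1.2, 2.5, 6.9]
width: 0.23
gripper_force: 45.0
```

>>> move_arm --motion '[{"tx": 0, "ty": 0, "tz": -0.006, "twist": 0}, {"tx": 0, "ty": 0, "tz": -0.01, "twist": 0}, {"tx": 0, "ty": 0, "tz": -0.015, "twist": 0}, {"tx": 0, "ty": 0, "tz": -0.02, "twist": 0}, {"tx": 0, "ty": 0, "tz": -0.03, "twist": 0}, {"tx": 0, "ty": 0, "tz": -0.04, "twist": 0}, {"tx": 0, "ty": 0, "tz": -0.04, "twist": 0}, {"tx": 0, "ty": 0, "tz": -0.04, "twist": 0}, {"tx": 0, "ty": 0, "tz": 0, "twist": 0}]'

```text
clock: 10.3
position: [0.5806, -0.0948, 0.232]
ee_rot: [3.131, 0.238, 0.014]
force: [0.7, -0.6, -3.6]
width: 0.233
gripper_force: 45.0
```

```bash
python3 - <<'E'
from h import *
save("side","d5")
# tray region orientation
for cam in ("side","scene"):
    if cam=="scene": save("scene","s5")
    rs=arm.regions_of(cam,"tray")
    for r in rs[:2]:
        m=np.argwhere(r["region"])[:,::-1]
        P=np.array([ray(cam,((u+.5)/560,(v+.5)/420),.012)[:2] for u,v in m]).astype(np.float32)
        print(cam,r["conf"],len(m),cv2.minAreaRect(P))
go(.514,.412,8.7,.2)
E
```

```text
side 0.69 1255 ((0.5088761448860168, 0.4022911787033081), (0.17542095482349396, 0.12106376141309738), 5.251682758331299)
side 0.58 202 ((0.6894615292549133, 0.40000590682029724), (0.036006782203912735, 0.14895722270011902), 70.3087387084961)
scene 0.95 1696 ((0.5177620053291321, 0.4146347641944885), (0.18688561022281647, 0.10764972865581512), 5.5118408203125)
pose [ 0.5769 -0.0935  0.2245] yaw 8.72 d [ 0.0146 -0.5092  0.0248] dist 0.51 dtwist 0.0003 j7 -1.21
```

>>> move_arm --motion '[{"tx": 0.0014, "ty": -0.0463, "tz": 0, "twist": 0}, {"tx": 0.0014, "ty": -0.0463, "tz": 0, "twist": 0}, {"tx": 0.0014, "ty": -0.0463, "tz": 0, "twist": 0}, {"tx": 0.0014, "ty": -0.0463, "tz": 0, "twist": 0}, {"tx": 0.0014, "ty": -0.0463, "tz": 0, "twist": 0}, {"tx": 0.0014, "ty": -0.0463, "tz": 0, "twist": 0}, {"tx": 0.0014, "ty": -0.0463, "tz": 0, "twist": 0}, {"tx": 0.0014, "ty": -0.0463, "tz": 0, "twist": 0}, {"tx": 0.0014, "ty": -0.0463, "tz": 0, "twist": 0}, {"tx": 0.0014, "ty": -0.0463, "tz": 0, "twist": 0}, {"tx": 0.0014, "ty": -0.0463, "tz": 0, "twist": -0.036}, {"tx": 0, "ty": 0, "tz": 0, "twist": 0}]'

```text
clock: 11.7
position: [0.5111, 0.4203, 0.2227]
ee_rot: [-3.12, -0.346, 0.008]
force: [-0.6, 0.8, -3.7]
width: 0.234
gripper_force: 45.0
```

>>> move_arm --motion '[{"tx": 0, "ty": 0, "tz": 0.04, "twist": 0}, {"tx": 0, "ty": 0, "tz": 0.04, "twist": 0}, {"tx": 0, "ty": 0, "tz": 0.04, "twist": 0}, {"tx": 0, "ty": 0, "tz": 0.03, "twist": 0}, {"tx": 0, "ty": 0, "tz": 0, "twist": 0}, {"tx": 0, "ty": 0, "tz": 0, "twist": 0}]'

```text
clock: 12.3
position: [0.5157, 0.4113, 0.075]
ee_rot: [3.123, 0.327, -0.003]
force: [-0.2, 0.0, -2.4]
width: 0.236
gripper_force: 45.0
```

```bash
python3 - <<'E'
from h import *
im=save("wrist","w6"); c=arm.calibration("wrist")
cv2.imwrite("pics/w6.png",im[:,:,::-1])
for r in arm.place_of("wrist","tray")[:2]: print(r["conf"],np.array(r["point"])*[560,420],ray("wrist",r["point"],0,c))
go(.514,.41,5.4,.009)
print(arm.observe()["force"])
E
```

```text
pose [0.5171 0.4126 0.0773] yaw 11.95 d [-0.0037  0.002   0.0683] dist 0.068 dtwist 0.0728 j7 -2.01
[ 0.7761808   0.43064098 -3.35394334]
```

View pics/w6.png

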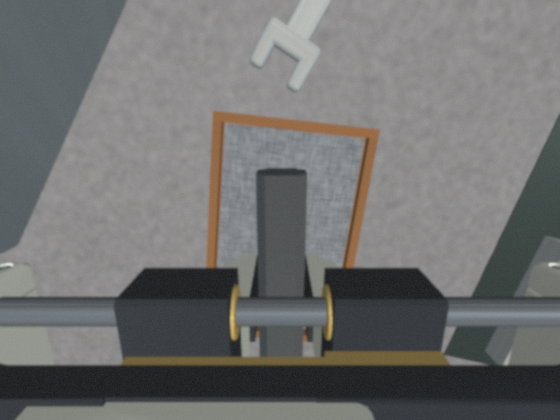

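The held bar is centred over the tray, but I twisted the wrong way, so I correct the yaw and lower it.

>>> move_arm --motion '[{"tx": -0.003, "ty": 0.002, "tz": 0.02, "twist": 0.072}, {"tx": 0, "ty": 0, "tz": 0.02, "twist": 0}, {"tx": 0, "ty": 0, "tz": 0.015, "twist": 0}, {"tx": 0, "ty": 0, "tz": 0.007, "twist": 0}, {"tx": 0, "ty": 0, "tz": 0, "twist": 0}, {"tx": 0, "ty": 0, "tz": 0, "twist": 0}, {"tx": 0, "ty": 0, "tz": 0, "twist": 0}]'

```text
clock: 13.1
position: [0.5143, 0.41, 0.0148]
ee_rot: [-3.137, -0.15, -0.002]
force: [0.7, 0.7, -2.8]
width: 0.235
gripper_force: 45.0
```

```bash
python3 - <<'E'
from h import *
go(.514,.411,5.4,.009); print(arm.observe()["force"])
E
```

```text
pose [0.5143 0.41   0.0148] yaw 5.49 d [-0.0002 -0.0011  0.0058] dist 0.006 dtwist 0.0009 j7 -2.09
[ 0.72999885  0.73470566 -2.82039197]
```

>>> move_arm --motion '[{"tx": 0, "ty": 0, "tz": 0.004, "twist": 0}, {"tx": 0, "ty": 0, "tz": 0.003, "twist": 0}, {"tx": 0, "ty": 0, "tz": 0, "twist": 0}, {"tx": 0, "ty": 0, "tz": 0, "twist": 0}]' --squeeze 5

```text
clock: 13.5
position: [0.5135, 0.4094, 0.0066]
ee_rot: [3.138, 0.15, -0.0]
force: [0.2, 0.4, -3.1]
width: 0.241
gripper_force: 5.0
```

>>> move_arm --motion '[{"tx": 0, "ty": 0, "tz": 0, "twist": 0}, {"tx": 0, "ty": 0, "tz": 0, "twist": 0}, {"tx": 0, "ty": 0, "tz": 0, "twist": 0}, {"tx": 0, "ty": 0, "tz": 0, "twist": 0}, {"tx": 0, "ty": 0, "tz": -0.02, "twist": 0}, {"tx": 0, "ty": 0, "tz": -0.04, "twist": 0}, {"tx": 0, "ty": 0, "tz": -0.045, "twist": 0}, {"tx": 0, "ty": 0, "tz": -0.045, "twist": 0}, {"tx": 0, "ty": 0, "tz": -0.045, "twist": 0}, {"tx": 0, "ty": 0, "tz": 0, "twist": 0}]' --gripper 0.26

```text
clock: 14.5
position: [0.5166, 0.4116, 0.2091]
ee_rot: [-3.131, -0.149, -0.014]
force: [1.3, 0.3, 0.1]
width: 0.373
gripper_force: 0.0
```

```bash
python3 - <<'E'
from h import *
a=save("side","d7");b=save("scene","s7");w=save("wrist","w7"); c=arm.calibration("wrist")
v=np.hstack([a[60:200,80:330],b[200:330,220:500][:, :250].repeat(1,0) if 0 else cv2.resize(b[210:330,230:480],(250,140))]); v=cv2.resize(v,(800,224))
wv=cv2.resize(w,(500,375)); out=np.zeros((599,800,3),np.uint8); out[:224]=v; out[224:,:500]=wv
cv2.imwrite("pics/v7.png",out[:,:,::-1])
for cam in ("side","scene"):
  for q in ("bar1_c","ref_c"):
    for r in arm.regions_of(cam,q)[:5]:
        m=np.argwhere(r["region"])[:,::-1]
        P=np.array([ray(cam,((u+.5)/560,(v+.5)/420),.014)[:2] for u,v in m]).astype(np.float32)
        print(cam,q,round(r["conf"],2),len(m),cv2.minAreaRect(P))
go(.5,.19,5.4,.23)
E
```

```text
side bar1_c 0.59 320 ((0.650282621383667, 0.1916293501853943), (0.044535838067531586, 0.12080875039100647), 86.48814392089844)
side bar1_c 0.33 508 ((0.8160324096679688, 0.09267741441726685), (0.15209834277629852, 0.053000226616859436), 48.79912185668945)
side ref_c 0.71 283 ((0.5176439881324768, 0.4115315079689026), (0.12170999497175217, 0.04162633419036865), 5.317786693572998)
side ref_c 0.58 120 ((0.7129536271095276, -0.17301011085510254), (0.13991574943065643, 0.024261245504021645), 10.35773754119873)
scene bar1_c 0.59 305 ((0.6533304452896118, 0.2025321125984192), (0.03081844002008438, 0.12070457637310028), 82.84132385253906)
scene ref_c 0.72 254 ((0.5126999616622925, 0.4154641032218933), (0.13230864703655243, 0.023808758705854416), 5.91559362411499)
pose [0.5129 0.409  0.2001] yaw 5.49 d [-0.0339  0.2168 -0.0294] dist 0.221 dtwist 0.001 j7 -2.12
```

View pics/v7.png

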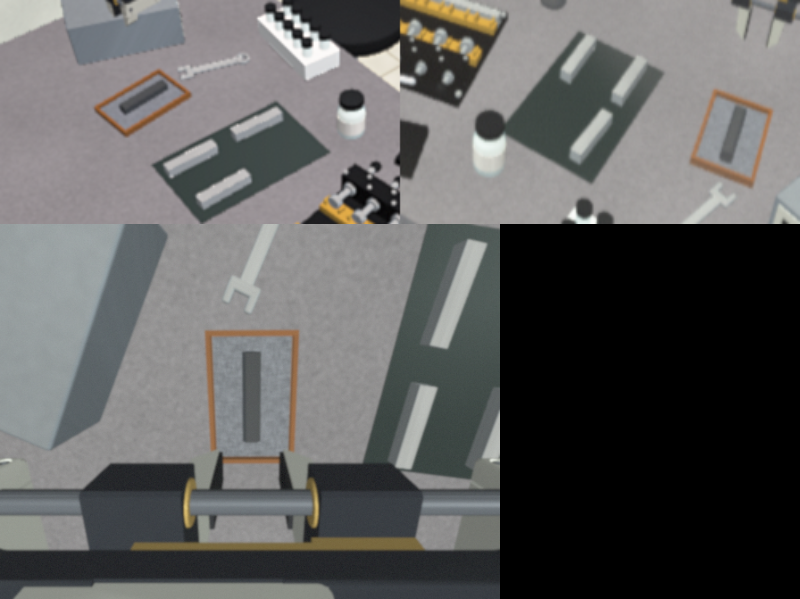

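The reference bar lies flat in its tray, and the three test bars are still on the mat. I move over the mat to measure them.

>>> move_arm --motion '[{"tx": -0.006, "ty": 0.043, "tz": -0.008, "twist": 0}, {"tx": -0.006, "ty": 0.043, "tz": -0.008, "twist": 0}, {"tx": -0.006, "ty": 0.043, "tz": -0.008, "twist": 0}, {"tx": -0.006, "ty": 0.043, "tz": -0.008, "twist": 0}, {"tx": -0.006, "ty": 0.043, "tz": -0.008, "twist": 0}, {"tx": -0.006, "ty": 0.043, "tz": -0.008, "twist": 0}, {"tx": 0, "ty": 0, "tz": 0, "twist": 0}, {"tx": 0, "ty": 0, "tz": 0, "twist": 0}]'

```text
clock: 15.65
position: [0.5024, 0.1483, 0.2495]
ee_rot: [-3.138, -0.147, 0.0]
force: [0.1, 0.4, -0.4]
width: 0.369
gripper_force: 0.0
```

```bash
cat >> h.py <<'E'
def bars(im,c,z=.022,thr=150,dbg=None):
    g=cv2.cvtColor(im,cv2.COLOR_RGB2GRAY)
    n,l,st,_=cv2.connectedComponentsWithStats((g>thr).astype(np.uint8))
    out=[]
    for i in range(1,n):
        if st[i,4]<200: continue
        cs,_=cv2.findContours((l==i).astype(np.uint8),cv2.RETR_EXTERNAL,cv2.CHAIN_APPROX_NONE)
        P=np.array([ray("wrist",((u+.5)/560,(v+.5)/420),z,c)[:2] for u,v in cs[0][:,0]]).astype(np.float32)
        (cx,cy),(w,h),a=cv2.minAreaRect(P)
        if w<h: w,h,a=h,w,a-90
        if .08<w<.13 and h<.04: out.append((round(cx,4),round(cy,4),round((a+90)%180-90,1),round(w,3),round(h,3),st[i,:4].tolist()))
    return out
E
python3 - <<'E'
from h import *
im=save("wrist","w8");c=arm.calibration("wrist")
for t in (140,160,180,200): print(t,bars(im,c,thr=t))
cv2.imwrite("pics/w8b.png",im[:,:,::-1]); go(.5,.09,8.7,.2)
E
```

```text
140 [(0.6472, 0.1975, -5.2, 0.104, 0.023, [233, 0, 36, 104]), (0.4951, 0.2023, -2.0, 0.111, 0.023, [225, 142, 26, 90]), (0.4991, 0.0956, -0.7, 0.111, 0.023, [310, 147, 30, 89]), (0.3547, -0.1937, -84.5, 0.121, 0.01, [473, 311, 87, 7])]
160 [(0.6392, 0.3507, -11.7, 0.088, 0.037, [90, 0, 41, 93]), (0.6474, 0.1975, -5.1, 0.103, 0.022, [234, 0, 34, 103]), (0.4953, 0.2024, -2.0, 0.109, 0.022, [225, 142, 26, 89]), (0.4994, 0.0958, -0.9, 0.109, 0.021, [310, 148, 30, 87]), (0.5185, -0.1419, -81.2, 0.107, 0.02, [473, 186, 87, 21])]
180 [(0.6475, 0.1975, -5.0, 0.103, 0.02, [234, 0, 33, 103]), (0.4951, 0.2024, -1.9, 0.108, 0.02, [226, 143, 24, 88]), (0.4992, 0.0954, -0.5, 0.108, 0.02, [311, 148, 28, 87]), (0.5184, -0.1423, -81.2, 0.106, 0.019, [473, 187, 87, 19])]
200 [(0.6482, 0.1973, -6.1, 0.101, 0.016, [244, 0, 22, 101]), (0.4958, 0.198, 3.1, 0.105, 0.017, [234, 144, 15, 85]), (0.4998, 0.0934, 1.9, 0.106, 0.017, [319, 149, 19, 85]), (0.5186, -0.143, -81.2, 0.104, 0.017, [475, 188, 85, 17])]
pose [0.5022 0.1497 0.2492] yaw 5.48 d [-0.0078  0.0592  0.0492] dist 0.077 dtwist -0.0358 j7 -1.78
```

View pics/w8b.png

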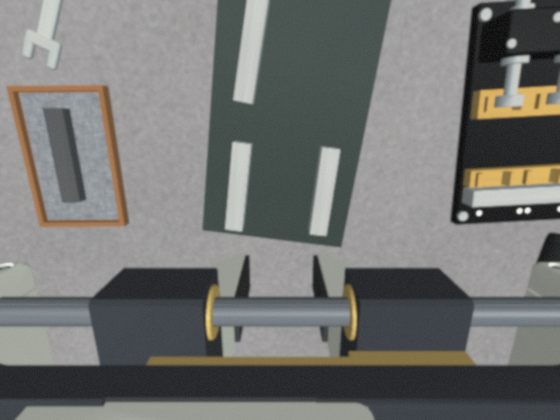

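Three bright bars show on the mat at (240,185), (325,190) and (250,50). The nearest to the cradle goes first.

```bash
python3 - <<'E'
from h import *
go(.4964,.0958,-.9,.05)
E
```

```text
pose [0.5022 0.1497 0.2492] yaw 5.48 d [-0.0108  0.0532  0.1992] dist 0.206 dtwist 0.0709 j7 -1.78
```

>>> move_arm --motion '[{"tx": -0.0055, "ty": 0.027, "tz": 0.02, "twist": 0}, {"tx": -0.0055, "ty": 0.027, "tz": 0.02, "twist": 0}, {"tx": 0, "ty": 0, "tz": 0.045, "twist": 0.071}, {"tx": 0, "ty": 0, "tz": 0.045, "twist": 0}, {"tx": 0, "ty": 0, "tz": 0.04, "twist": 0}, {"tx": 0, "ty": 0, "tz": 0, "twist": 0}, {"tx": 0, "ty": 0, "tz": 0, "twist": 0}]'

```text
clock: 16.4
position: [0.4963, 0.0953, 0.0796]
ee_rot: [3.141, -0.022, -0.003]
force: [-0.6, -0.2, 0.6]
width: 0.371
gripper_force: 0.0
```

```bash
python3 - <<'E'
from h import *
go(.4964,.0958,-.9,.004)
E
```

```text
pose [0.4963 0.0953 0.0796] yaw -0.82 d [ 0.0002 -0.0005  0.0756] dist 0.076 dtwist 0.0009 j7 -1.69
```

>>> move_arm --motion '[{"tx": 0, "ty": 0, "tz": 0.03, "twist": 0}, {"tx": 0, "ty": 0, "tz": 0.025, "twist": 0}, {"tx": 0, "ty": 0, "tz": 0.014, "twist": 0}, {"tx": 0, "ty": 0, "tz": 0.004, "twist": 0}, {"tx": 0, "ty": 0, "tz": 0, "twist": 0}, {"tx": 0, "ty": 0, "tz": 0, "twist": 0}]'

```text
clock: 17.0
position: [0.4979, 0.095, 0.0083]
ee_rot: [-3.141, 0.024, -0.004]
force: [0.4, 0.0, 0.7]
width: 0.368
gripper_force: 0.0
```

>>> move_arm --motion '[{"tx": 0, "ty": 0, "tz": 0, "twist": 0}, {"tx": 0, "ty": 0, "tz": 0, "twist": 0}, {"tx": 0, "ty": 0, "tz": 0, "twist": 0}, {"tx": 0, "ty": 0, "tz": 0, "twist": 0}, {"tx": 0, "ty": 0, "tz": 0, "twist": 0}]' --gripper 1 --squeeze 55

```text
clock: 17.5
position: [0.4972, 0.0946, 0.0075]
ee_rot: [-3.141, 0.025, -0.002]
force: [-0.9, 0.2, 8.0]
width: 0.24
gripper_force: 55.0
```

```bash
python3 - <<'E'
from h import *
go(.4964,.0958,-.9,.004)
E
```

```text
pose [0.4972 0.0946 0.0075] yaw -0.91 d [-0.0008 -0.0012  0.0035] dist 0.004 dtwist -0.0002 j7 -1.64
```

>>> move_arm --motion '[{"tx": 0, "ty": 0, "tz": -0.02, "twist": 0}, {"tx": 0, "ty": 0, "tz": -0.04, "twist": 0}, {"tx": 0, "ty": 0, "tz": -0.045, "twist": 0}, {"tx": 0.011, "ty": 0.0384, "tz": -0.005, "twist": 0}, {"tx": 0.011, "ty": 0.0384, "tz": -0.005, "twist": 0}, {"tx": 0.011, "ty": 0.0384, "tz": 0, "twist": 0}, {"tx": 0.011, "ty": 0.0384, "tz": 0, "twist": 0}, {"tx": 0.011, "ty": 0.0384, "tz": 0, "twist": 0}, {"tx": 0, "ty": 0, "tz": 0, "twist": -0.055}, {"tx": 0, "ty": 0, "tz": 0, "twist": -0.052}, {"tx": 0, "ty": 0, "tz": 0, "twist": 0}, {"tx": 0, "ty": 0, "tz": 0, "twist": 0}]'

```text
clock: 18.7
position: [0.5481, -0.0982, 0.1214]
ee_rot: [-3.132, -0.235, 0.001]
force: [-0.1, 0.0, -5.5]
width: 0.241
gripper_force: 55.0
```

```bash
python3 - <<'E'
from h import *
im=save("wrist","w9");c=arm.calibration("wrist"); s=arm.observe(); zt=s["position"][2]+.0035+.011
b=[(o[0],o[1],o[2],o[3],o[4]) for o in bars(im,c,z=zt,thr=140)]; print(zt,b)
cv2.imwrite("pics/w9b.png",im[:,:,::-1]); go(.5489,-.0981,8.7,.0515)
E
```

```text
0.1360329183639192 []
pose [ 0.5482 -0.0981  0.1215] yaw 8.62 d [0.0007 0.0001 0.07  ] dist 0.07 dtwist -0.0009 j7 -1.17
```

View pics/w9b.png

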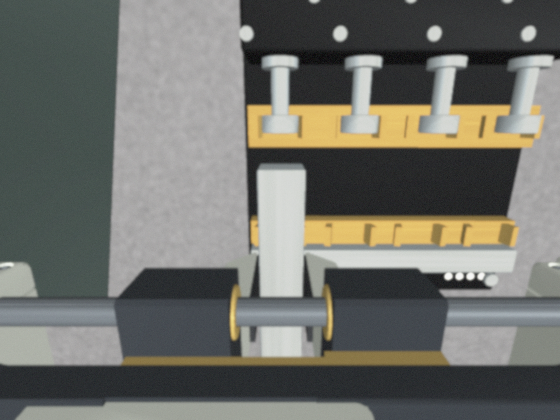

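The held bar points straight at pole cap 1. Its end is at (281,168) and the cap is at (281,123).

```bash
python3 - <<'E'
from h import *
c=arm.calibration("wrist"); s=arm.observe()
A=np.array([np.cos(np.radians(8.69)),np.sin(np.radians(8.69))]);B=np.array([-A[1],A[0]]); S=np.array([.5808,-.0932])
for n,u,v,z in [("end top",281.5,169,.136),("endbot",281.5,164.5,.114),("cap1",281.5,123,.05),("cap1",281.5,131,.05)]:
    d=ray("wrist",(u/560,v/420),z,c)[:2]-S; print(n,(d@A).round(4),(d@B).round(4))
d=s["position"][:2]-S; print("tcp",d@A,d@B)
E
```

```text
end top 0.0245 -0.0
endbot 0.0236 -0.0001
cap1 0.0437 -0.0002
cap1 0.0383 -0.0002
tcp -0.032962563234617256 6.633528355884898e-05
```

>>> move_arm --motion '[{"tx": 0, "ty": 0, "tz": 0.03, "twist": 0}, {"tx": 0, "ty": 0, "tz": 0.025, "twist": 0}, {"tx": 0, "ty": 0, "tz": 0.014, "twist": 0}, {"tx": 0, "ty": 0, "tz": 0, "twist": 0}, {"tx": 0, "ty": 0, "tz": 0, "twist": 0}, {"tx": 0, "ty": 0, "tz": 0, "twist": 0}]'

```text
clock: 19.35
position: [0.5495, -0.0986, 0.0539]
ee_rot: [3.132, 0.239, 0.003]
force: [-0.7, 0.3, -4.2]
width: 0.234
gripper_force: 55.0
```

```bash
python3 - <<'E'
from h import *
go(.5808+.002*.9885,-.0932+.002*.151,8.7,.0515); print(arm.observe()["force"])
E
```

```text
pose [ 0.5495 -0.0986  0.0539] yaw 8.71 d [ 0.0337 -0.0006  0.0025] dist 0.034 dtwist 0.0002 j7 -1.13
[-0.68023261  0.27191903 -4.24680372]
```

Press on the pole.

>>> move_arm --motion '[{"tx": 0.008, "ty": 0, "tz": 0.002, "twist": 0}, {"tx": 0.008, "ty": 0, "tz": 0, "twist": 0}, {"tx": 0.007, "ty": 0, "tz": 0, "twist": 0}, {"tx": 0.006, "ty": 0, "tz": 0, "twist": 0}, {"tx": 0.005, "ty": 0, "tz": 0, "twist": 0}, {"tx": 0, "ty": 0, "tz": 0, "twist": 0}, {"tx": 0, "ty": 0, "tz": 0, "twist": 0}, {"tx": 0, "ty": 0, "tz": 0, "twist": 0}]'

```text
clock: 20.15
position: [0.5808, -0.0936, 0.0505]
ee_rot: [-3.132, -0.238, 0.005]
force: [-7.6, -1.1, -0.6]
width: 0.237
gripper_force: 55.0
```

```bash
python3 - <<'E'
from h import *
go(.5808+.002*.9885,-.0932+.002*.151,8.7,.0515); print(arm.observe()["force"])
im=save("wrist","w10"); cv2.imwrite("pics/w10b.png",im[:,:,::-1][0:300,140:540]);c=arm.calibration("wrist")
E
```

```text
pose [ 0.5808 -0.0936  0.0505] yaw 8.69 d [ 0.002  -0.0004 -0.001 ] dist 0.002 dtwist -0.0001 j7 -1.15
[-7.56657257 -1.09819924 -0.55159223]
```

View pics/w10b.png

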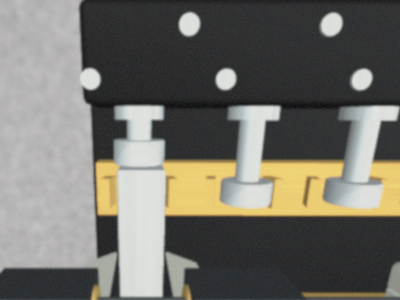

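The cap is pressed back by the bar at crop (140,155). I push 2–3 mm more and lower.

>>> move_arm --motion '[{"tx": 0.003, "ty": 0, "tz": 0, "twist": 0}, {"tx": 0, "ty": 0, "tz": 0.004, "twist": 0}, {"tx": 0, "ty": 0, "tz": 0.004, "twist": 0}, {"tx": 0, "ty": 0, "tz": 0.004, "twist": 0}, {"tx": 0, "ty": 0, "tz": 0.002, "twist": 0}, {"tx": 0, "ty": 0, "tz": 0, "twist": 0}, {"tx": 0, "ty": 0, "tz": 0, "twist": 0}]'

```text
clock: 20.9
position: [0.5835, -0.0931, 0.0376]
ee_rot: [-3.132, -0.238, 0.005]
force: [-12.2, -0.6, 13.1]
width: 0.232
gripper_force: 55.0
```

```bash
python3 - <<'E'
from h import *
go(.5808+.002*.9885,-.0932+.002*.151,8.7,.0375); print(arm.observe()["force"],arm.observe()["ft_torque"])
E
```

```text
pose [ 0.5835 -0.0931  0.0376] yaw 8.69 d [-0.0007 -0.0003  0.0001] dist 0.001 dtwist -0.0001 j7 -1.14
[-12.18870634  -0.55408699  13.08674557] [ 0.00641394  2.73754768 -0.01471059]
```

>>> move_arm --motion '[{"tx": 0, "ty": 0, "tz": 0, "twist": 0}, {"tx": 0, "ty": 0, "tz": 0, "twist": 0}, {"tx": 0, "ty": 0, "tz": 0, "twist": 0}, {"tx": 0, "ty": 0, "tz": 0, "twist": 0}, {"tx": 0, "ty": 0, "tz": 0, "twist": 0}, {"tx": 0, "ty": 0, "tz": -0.02, "twist": 0}, {"tx": 0, "ty": 0, "tz": -0.04, "twist": 0}, {"tx": 0, "ty": 0, "tz": -0.045, "twist": 0}, {"tx": 0, "ty": 0, "tz": -0.045, "twist": 0}, {"tx": -0.02, "ty": 0, "tz": -0.04, "twist": 0}, {"tx": 0, "ty": 0, "tz": 0, "twist": 0}, {"tx": 0, "ty": 0, "tz": 0, "twist": 0}]' --gripper 0.26

```text
clock: 22.1
position: [0.5657, -0.0959, 0.2277]
ee_rot: [-3.132, -0.239, -0.004]
force: [1.0, 0.6, 0.1]
width: 0.366
gripper_force: 0.0
```

```bash
python3 - <<'E'
from h import *
im=save("wrist","w11");c=arm.calibration("wrist")
cv2.imwrite("pics/w11b.png",im[:,:,::-1])
save("side","d11")
for b in bars(im,c,z=.022,thr=150): print("mat",b)
for b in bars(im,c,z=.052,thr=150): print("cradle",b)
go(.4953,.2024,-2,.2)
E
```

```text
mat (0.6485, 0.188, -5.1, 0.11, 0.035, [7, 10, 36, 117])
mat (0.3541, 0.1849, -81.2, 0.117, 0.015, [0, 310, 89, 11])
mat (0.4492, -0.4252, -81.2, 0.114, 0.014, [473, 310, 87, 10])
cradle (0.648, 0.1656, -5.1, 0.101, 0.032, [7, 10, 36, 117])
cradle (0.378, 0.1628, -81.2, 0.107, 0.014, [0, 310, 89, 11])
cradle (0.4652, -0.397, -81.2, 0.105, 0.012, [473, 310, 87, 10])
pose [ 0.565  -0.0955  0.2256] yaw 8.74 d [-0.0235 -0.305   0.0258] dist 0.307 dtwist 0.1194 j7 -1.21
```

View pics/w11b.png

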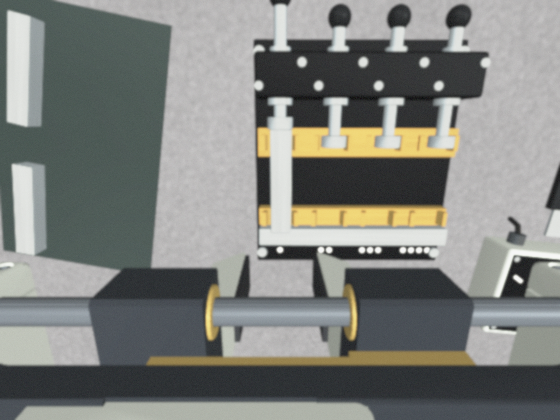

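Bar 1 is clamped in station 1, flush with the fixed pole at (281,125)–(281,234). Bars a and c are still on the mat at (30,208) and (25,68).

>>> move_arm --motion '[{"tx": -0.0036, "ty": -0.0436, "tz": 0, "twist": 0}, {"tx": -0.0036, "ty": -0.0436, "tz": 0, "twist": 0}, {"tx": -0.0036, "ty": -0.0436, "tz": 0, "twist": 0}, {"tx": -0.0036, "ty": -0.0436, "tz": 0, "twist": 0}, {"tx": -0.0036, "ty": -0.0436, "tz": 0, "twist": 0}, {"tx": -0.0036, "ty": -0.0436, "tz": 0, "twist": 0}, {"tx": -0.0036, "ty": -0.0436, "tz": 0, "twist": 0}, {"tx": 0, "ty": 0, "tz": 0, "twist": 0.06}, {"tx": 0, "ty": 0, "tz": 0, "twist": 0.059}, {"tx": 0, "ty": 0, "tz": 0, "twist": 0}, {"tx": 0, "ty": 0, "tz": 0, "twist": 0}]'

```text
clock: 23.3
position: [0.4938, 0.2019, 0.2256]
ee_rot: [3.14, -0.05, -0.003]
force: [0.2, 0.3, 0.2]
width: 0.368
gripper_force: 0.0
```

```bash
python3 - <<'E'
from h import *
im=save("wrist","w12");c=arm.calibration("wrist")
for t in (150,160,170): 
  for b in bars(im,c,thr=t): print(t,b)
go(.4923,.2024,-2,.1)
E
```

```text
150 (0.6408, 0.1962, -5.4, 0.089, 0.022, [269, 0, 27, 97])
150 (0.4956, 0.2005, -2.2, 0.11, 0.022, [272, 140, 20, 95])
150 (0.3204, -0.1014, 88.1, 0.112, 0.008, [474, 311, 86, 6])
160 (0.6408, 0.1965, -5.4, 0.089, 0.021, [269, 0, 26, 97])
160 (0.4962, 0.2006, -2.2, 0.109, 0.021, [272, 140, 20, 94])
160 (0.3204, -0.102, 88.1, 0.11, 0.005, [475, 312, 85, 4])
170 (0.655, 0.4156, -18.7, 0.082, 0.037, [44, 0, 38, 88])
170 (0.6409, 0.1963, -5.3, 0.089, 0.021, [269, 0, 26, 97])
170 (0.4957, 0.201, -2.2, 0.108, 0.021, [272, 141, 19, 93])
pose [0.494  0.2017 0.2259] yaw -1.86 d [-0.0015 -0.0007  0.1259] dist 0.126 dtwist 0.0016 j7 -2.01
```

>>> move_arm --motion '[{"tx": 0, "ty": 0.001, "tz": 0.045, "twist": 0.003}, {"tx": 0, "ty": 0, "tz": 0.045, "twist": 0}, {"tx": 0, "ty": 0, "tz": 0.045, "twist": 0}, {"tx": 0, "ty": 0, "tz": 0.03, "twist": 0}, {"tx": 0, "ty": 0, "tz": 0.02, "twist": 0}, {"tx": 0, "ty": 0, "tz": 0, "twist": 0}, {"tx": 0, "ty": 0, "tz": 0, "twist": 0}]'

```text
clock: 24.05
position: [0.4943, 0.2007, 0.0419]
ee_rot: [3.141, -0.061, -0.001]
force: [0.2, 0.2, -0.1]
width: 0.371
gripper_force: 0.0
```

```bash
python3 - <<'E'
from h import *
go(.4937,.2006,-2.2,.0065)
E
```

```text
pose [0.4943 0.2007 0.0419] yaw -2.23 d [-0.0006  0.0001  0.0354] dist 0.035 dtwist -0.0004 j7 -1.94
```

>>> move_arm --motion '[{"tx": 0, "ty": 0, "tz": 0.02, "twist": 0}, {"tx": 0, "ty": 0, "tz": 0.012, "twist": 0}, {"tx": 0, "ty": 0, "tz": 0.003, "twist": 0}, {"tx": 0, "ty": 0, "tz": 0, "twist": 0}, {"tx": 0, "ty": 0, "tz": 0, "twist": 0}]'

```text
clock: 24.55
position: [0.4946, 0.2011, 0.0074]
ee_rot: [-3.141, 0.062, -0.001]
force: [0.3, -0.3, -0.4]
width: 0.369
gripper_force: 0.0
```

>>> move_arm --motion '[{"tx": 0, "ty": 0, "tz": 0, "twist": 0}, {"tx": 0, "ty": 0, "tz": 0, "twist": 0}, {"tx": 0, "ty": 0, "tz": 0, "twist": 0}, {"tx": 0, "ty": 0, "tz": 0, "twist": 0}, {"tx": 0, "ty": 0, "tz": 0, "twist": 0}]' --gripper 1 --squeeze 55

```text
clock: 25.05
position: [0.4944, 0.2012, 0.0072]
ee_rot: [-3.141, 0.062, -0.001]
force: [-2.0, 0.2, 6.5]
width: 0.23
gripper_force: 55.0
```

```bash
python3 - <<'E'
from h import *
A=np.array([.9885,.151]); p=np.array([.5893,-.1486])-.033*A
go(p[0],p[1],8.7,.13)
E
```

```text
pose [0.4944 0.2012 0.0072] yaw -2.25 d [ 0.0762  0.352  -0.1229] dist 0.381 dtwist -0.1217 j7 -1.92
```

>>> move_arm --motion '[{"tx": 0, "ty": 0, "tz": -0.025, "twist": 0}, {"tx": 0, "ty": 0, "tz": -0.045, "twist": 0}, {"tx": 0, "ty": 0, "tz": -0.045, "twist": 0}, {"tx": 0.0095, "ty": 0.044, "tz": 0, "twist": 0}, {"tx": 0.0095, "ty": 0.044, "tz": 0, "twist": 0}, {"tx": 0.0095, "ty": 0.044, "tz": 0, "twist": 0}, {"tx": 0.0095, "ty": 0.044, "tz": 0, "twist": 0}, {"tx": 0.0095, "ty": 0.044, "tz": 0, "twist": 0}, {"tx": 0.0095, "ty": 0.044, "tz": 0, "twist": 0}, {"tx": 0.0095, "ty": 0.044, "tz": 0, "twist": 0}, {"tx": 0.0095, "ty": 0.044, "tz": 0, "twist": 0}]'

```text
clock: 26.15
position: [0.5557, -0.1554, 0.1213]
ee_rot: [-3.141, 0.062, 0.002]
force: [0.8, -0.4, -2.5]
width: 0.235
gripper_force: 55.0
```

>>> move_arm --motion '[{"tx": 0, "ty": 0, "tz": 0, "twist": -0.06}, {"tx": 0, "ty": 0, "tz": 0, "twist": -0.0617}, {"tx": 0, "ty": 0, "tz": 0, "twist": 0}, {"tx": 0, "ty": 0, "tz": 0, "twist": 0}]'

```text
clock: 26.55
position: [0.5558, -0.1535, 0.1214]
ee_rot: [-3.132, -0.234, 0.001]
force: [-0.4, 0.1, -2.7]
width: 0.232
gripper_force: 55.0
```

```bash
cat >> h.py <<'E'
A=np.array([np.cos(np.radians(8.69)),np.sin(np.radians(8.69))]);B=np.array([-A[1],A[0]])
SEAT={1:(.5808,-.0932),2:(.5893,-.1486),3:(.5977,-.2039)}
def held(n,c2b=.0035):
    "end of the held bar from the wrist picture, relative to seat n (along, across), mm"
    s=arm.observe(); im=save("wrist",f"held{n}_{s['clock']:.1f}"); c=arm.calibration("wrist")
    g=cv2.cvtColor(im,cv2.COLOR_RGB2GRAY); z=s["position"][2]+c2b+.011
    # bar column near image centre: scan upward from row 240
    m=(g>150).astype(np.uint8); _,l,st,ce=cv2.connectedComponentsWithStats(m); i=l[230,281]
    if i==0: print("no bar at centre"); return
    ys,xs=np.where(l==i); top=ys.min(); r=top+12; x=xs[ys==r]; r2=min(top+70,235); x2=xs[ys==r2]
    S=np.array(SEAT[n])
    for nm,u,v in [("end",x.mean(),top+1),("mid",x.mean(),r),("back",x2.mean(),r2)]:
        d=ray("wrist",((u+.5)/560,(v+.5)/420),z,c)[:2]-S; print(nm,(u.round(1),v),len(x),(1000*d@A).round(1),(1000*d@B).round(1))
    d=s["position"][:2]-S; print("tcp rel",(1000*d@A).round(1),(1000*d@B).round(1),s["width"],s["force"])
E
python3 - <<'E'
from h import *
held(2); p=np.array(SEAT[2])-.033*A; go(*p,8.7,.0515)
E
```

```text
end (np.float64(243.8), np.int64(1)) 148 89.3 14.7
mid (np.float64(243.8), np.int64(12)) 148 85.5 14.9
back (np.float64(292.5), np.int64(70)) 148 64.5 -4.5
tcp rel -33.8 0.2 0.23226972550482902 [-0.38633167  0.08477366 -2.67211283]
pose [ 0.5559 -0.1533  0.1215] yaw 8.58 d [0.0007 0.0004 0.07  ] dist 0.07 dtwist -0.0014 j7 -1.11
```

```bash
python3 - <<'E'
import re
t=open("h.py").read()
i=t.index("    # bar column near"); j=t.index("    S=np.array(SEAT[n])")
t=t[:i]+'''    top=230
    while top>60 and g[top,270:292].mean()>thr: top-=1
    def row(r):
        a=b=281
        while g[r,a-1]>thr-20: a-=1
        while g[r,b+1]>thr-20: b+=1
        return np.arange(a,b+1)
    r=top+20; x=row(r); r2=min(top+60,235); x2=row(r2)
'''+t[j:]
t=t.replace("def held(n,c2b=.0035)","def held(n,c2b=.0035,thr=150)").replace('len(x),(1000','(len(x),len(x2)),(1000')
open("h.py","w").write(t)
E
python3 - <<'E'
from h import *
held(2)
g=cv2.imread("pics/w9.png",0); print(g[100:240:4,281])
g=cv2.imread(sorted(__import__("glob").glob("pics/held2*"))[-1],0); print(g[100:240:4,281]); print(g[200,230:330:4])
E
```

```text
end (np.float64(280.5), 171) (48, 315) 22.8 0.5
mid (np.float64(280.5), 190) (48, 315) 14.0 0.5
back (np.float64(208.0), 230) (48, 315) -5.4 35.1
tcp rel -33.7 0.4 0.23395184350286 [-0.07384549  0.41127579 -2.96226995]
[214 215 214 215 209 215 212 212 205 193 188 188  72  42  37  40 112 139
 214 213 215 215 215 215 214 216 216 216 215 214 216 214 215 215 213]
[209 208 209 209 207 209 210 210 195 192 190 188  54  40  37  36  50 131
 182 212 209 211 213 212 211 212 209 211 212 213 213 212 211 210 212]
[ 36  39  37  32  38  39  41 177 208 207 205 208 214 209 209 211 211 209
 205  53  37  30  38  32  41]
```

>>> move_arm --motion '[{"tx": 0, "ty": 0.0004, "tz": 0.03, "twist": -0.001}, {"tx": 0, "ty": 0, "tz": 0.025, "twist": 0}, {"tx": 0, "ty": 0, "tz": 0.015, "twist": 0}, {"tx": 0, "ty": 0, "tz": 0, "twist": 0}, {"tx": 0, "ty": 0, "tz": 0, "twist": 0}, {"tx": 0, "ty": 0, "tz": 0, "twist": 0}]'

```text
clock: 27.25
position: [0.5572, -0.1542, 0.0528]
ee_rot: [3.132, 0.24, 0.003]
force: [0.2, -0.2, -4.5]
width: 0.235
gripper_force: 55.0
```

>>> move_arm --motion '[{"tx": 0.008, "ty": 0, "tz": 0, "twist": 0}, {"tx": 0.008, "ty": 0, "tz": 0, "twist": 0}, {"tx": 0.007, "ty": 0, "tz": 0, "twist": 0}, {"tx": 0.006, "ty": 0, "tz": 0, "twist": 0}, {"tx": 0.005, "ty": 0, "tz": 0, "twist": 0}, {"tx": 0, "ty": 0, "tz": 0, "twist": 0}, {"tx": 0, "ty": 0, "tz": 0, "twist": 0}, {"tx": 0, "ty": 0, "tz": 0, "twist": 0}]'

```text
clock: 28.05
position: [0.5885, -0.1492, 0.0515]
ee_rot: [-3.132, -0.24, 0.005]
force: [-7.2, -2.5, -0.1]
width: 0.23
gripper_force: 55.0
```

```bash
python3 - <<'E'
from h import *
held(2); p=np.array(SEAT[2])+.0035*A; go(*p,8.7,.0515)
E
```

```text
Traceback (most recent call last):
  File "h.py", line 47, in held
    r=top+20; x=row(r); r2=min(top+60,235); x2=row(r2)
                                               ~~~^^^^
  File "h.py", line 44, in row
    while g[r,a-1]>thr-20: a-=1
          ~^^^^^^^
IndexError: index -561 is out of bounds for axis 1 with size 560
```

>>> move_arm --motion '[{"tx": 0.0035, "ty": 0, "tz": 0, "twist": 0}, {"tx": 0, "ty": 0, "tz": 0.004, "twist": 0}, {"tx": 0, "ty": 0, "tz": 0.004, "twist": 0}, {"tx": 0, "ty": 0, "tz": 0.004, "twist": 0}, {"tx": 0, "ty": 0, "tz": 0.0025, "twist": 0}, {"tx": 0, "ty": 0, "tz": 0, "twist": 0}, {"tx": 0, "ty": 0, "tz": 0, "twist": 0}]'

```text
clock: 28.8
position: [0.5916, -0.1487, 0.0373]
ee_rot: [-3.132, -0.239, 0.006]
force: [-9.7, 0.1, 5.4]
width: 0.231
gripper_force: 55.0
```

>>> move_arm --motion '[{"tx": 0, "ty": 0, "tz": 0.001, "twist": 0}, {"tx": 0, "ty": 0, "tz": 0, "twist": 0}, {"tx": 0, "ty": 0, "tz": 0, "twist": 0}]'

```text
clock: 29.1
position: [0.5916, -0.1487, 0.0372]
ee_rot: [-3.132, -0.239, 0.005]
force: [-13.1, 0.7, 15.7]
width: 0.231
gripper_force: 55.0
```

>>> move_arm --motion '[{"tx": 0, "ty": 0, "tz": 0, "twist": 0}, {"tx": 0, "ty": 0, "tz": 0, "twist": 0}, {"tx": 0, "ty": 0, "tz": 0, "twist": 0}, {"tx": 0, "ty": 0, "tz": 0, "twist": 0}, {"tx": 0, "ty": 0, "tz": 0, "twist": 0}, {"tx": 0, "ty": 0, "tz": -0.02, "twist": 0}, {"tx": 0, "ty": 0, "tz": -0.04, "twist": 0}, {"tx": 0, "ty": 0, "tz": -0.045, "twist": 0}, {"tx": 0, "ty": 0, "tz": -0.045, "twist": 0}, {"tx": -0.02, "ty": 0, "tz": -0.04, "twist": 0}, {"tx": 0, "ty": 0, "tz": 0, "twist": 0}, {"tx": 0, "ty": 0, "tz": 0, "twist": 0}]' --gripper 0.26

```text
clock: 30.3
position: [0.5739, -0.1516, 0.2273]
ee_rot: [3.132, 0.24, 0.004]
force: [0.2, 0.4, 0.4]
width: 0.373
gripper_force: 0.0
```

```bash
cat >> h.py <<'E'
def seated(name):
    "brightness profile along each station at z=.052, cradle x from -80 to 80 mm"
    im=save("wrist",name); c=arm.calibration("wrist"); g=cv2.cvtColor(im,cv2.COLOR_RGB2GRAY)
    for n in SEAT:
        S=np.array(SEAT[n]); row=[]
        for x in range(-72,80,4):
            q=S+A*x/1000; u,v=proj("wrist",[*q,.052],c).round().astype(int); row.append(int(g[v,u]) if 0<=v<420 and 0<=u<560 else -1)
        wid=[]
        for y in range(-16,17,2):
            q=S+B*y/1000; u,v=proj("wrist",[*q,.052],c).round().astype(int); wid.append(int(g[v,u]))
        print(n,"along",row,"across",wid)
E
python3 - <<'E'
from h import *
seated("w14"); print(arm.observe()["width"])
go(.6425,.1965,-5.3,.22)
E
```

```text
1 along [89, 210, 218, 220, 216, 217, 216, 215, 216, 215, 216, 215, 217, 214, 216, 215, 217, 215, 217, 217, 216, 217, 217, 217, 218, 219, 219, 219, 219, 219, 218, 219, 215, 218, 215, 217, 219, 218] across [32, 72, 144, 194, 213, 215, 217, 218, 217, 215, 212, 212, 214, 202, 112, 37, 34]
2 along [105, 205, 220, 220, 214, 217, 217, 217, 216, 217, 216, 216, 216, 215, 215, 216, 215, 215, 217, 216, 217, 218, 216, 218, 219, 219, 218, 219, 219, 220, 218, 216, 217, 218, 215, 218, 219, 218] across [32, 43, 77, 182, 206, 214, 217, 216, 217, 215, 212, 211, 213, 198, 163, 57, 42]
3 along [126, 207, 219, 219, 216, 186, 144, 197, 193, 203, 201, 172, 97, 37, 39, 33, 38, 40, 36, 36, 37, 40, 40, 40, 37, 184, 196, 204, 218, 218, 203, 219, 218, 217, 217, 218, 218, 216] across [35, 40, 36, 37, 44, 38, 39, 39, 36, 40, 42, 41, 41, 44, 40, 40, 35]
0.3713762150484322
pose [ 0.5734 -0.1512  0.2259] yaw 8.8 d [ 0.1214 -0.333   0.006 ] dist 0.355 dtwist 0.1566 j7 -1.14
```

>>> move_arm --motion '[{"tx": 0.0152, "ty": -0.0416, "tz": 0, "twist": 0}, {"tx": 0.0152, "ty": -0.0416, "tz": 0, "twist": 0}, {"tx": 0.0152, "ty": -0.0416, "tz": 0, "twist": 0}, {"tx": 0.0152, "ty": -0.0416, "tz": 0, "twist": 0}, {"tx": 0.0152, "ty": -0.0416, "tz": 0, "twist": 0}, {"tx": 0.0152, "ty": -0.0416, "tz": 0, "twist": 0}, {"tx": 0.0152, "ty": -0.0416, "tz": 0, "twist": 0}, {"tx": 0.0152, "ty": -0.0416, "tz": 0, "twist": 0}, {"tx": 0, "ty": 0, "tz": 0, "twist": 0.08}, {"tx": 0, "ty": 0, "tz": 0, "twist": 0.077}, {"tx": 0, "ty": 0, "tz": 0, "twist": 0}, {"tx": 0, "ty": 0, "tz": 0, "twist": 0}]'

```text
clock: 31.55
position: [0.6424, 0.1959, 0.2247]
ee_rot: [3.137, -0.141, -0.003]
force: [0.4, -0.1, 0.4]
width: 0.368
gripper_force: 0.0
```

```bash
python3 - <<'E'
from h import *
im=save("wrist","w15");c=arm.calibration("wrist")
for t in (150,160,170): 
  for b in bars(im,c,thr=t): print(t,b)
go(.6425,.1965,-5.3,.0065)
E
```

```text
150 (0.6507, 0.195, -5.6, 0.11, 0.022, [271, 134, 20, 96])
150 (0.4524, -0.0963, 84.8, 0.112, 0.007, [474, 311, 86, 6])
160 (0.6513, 0.1952, -5.6, 0.109, 0.021, [271, 134, 19, 95])
160 (0.5774, -0.1185, 9.1, 0.124, 0.023, [538, 169, 22, 98])
170 (0.6508, 0.1952, -4.8, 0.108, 0.02, [271, 135, 19, 94])
170 (0.5771, -0.1188, 9.1, 0.124, 0.023, [539, 169, 21, 98])
pose [0.6426 0.1958 0.2251] yaw -5.17 d [ 2.000e-04 -9.000e-04  2.186e-01] dist 0.219 dtwist 0.0015 j7 -1.93
```

>>> move_arm --motion '[{"tx": 0.0064, "ty": 0, "tz": 0.043, "twist": 0.004}, {"tx": 0, "ty": 0, "tz": 0.045, "twist": 0}, {"tx": 0, "ty": 0, "tz": 0.045, "twist": 0}, {"tx": 0, "ty": 0, "tz": 0.03, "twist": 0}, {"tx": 0, "ty": 0, "tz": 0.02, "twist": 0}, {"tx": 0, "ty": 0, "tz": 0, "twist": 0}, {"tx": 0, "ty": 0, "tz": 0, "twist": 0}]'

```text
clock: 32.3
position: [0.6495, 0.1951, 0.0435]
ee_rot: [-3.138, 0.155, 0.0]
force: [1.0, -0.2, 0.0]
width: 0.371
gripper_force: 0.0
```

```bash
python3 - <<'E'
from h import *
go(.649,.1953,-5.5,.007)
E
```

```text
pose [0.6495 0.1951 0.0435] yaw -5.66 d [-0.0005 -0.0001  0.0365] dist 0.037 dtwist -0.0017 j7 -1.89
```

>>> move_arm --motion '[{"tx": 0, "ty": 0, "tz": 0.02, "twist": 0}, {"tx": 0, "ty": 0, "tz": 0.013, "twist": 0}, {"tx": 0, "ty": 0, "tz": 0.0035, "twist": 0}, {"tx": 0, "ty": 0, "tz": 0, "twist": 0}, {"tx": 0, "ty": 0, "tz": 0, "twist": 0}]'

```text
clock: 32.8
position: [0.6499, 0.1956, 0.0076]
ee_rot: [-3.137, 0.156, -0.002]
force: [-0.5, 0.7, 0.6]
width: 0.368
gripper_force: 0.0
```

>>> move_arm --motion '[{"tx": 0, "ty": 0, "tz": 0, "twist": 0}, {"tx": 0, "ty": 0, "tz": 0, "twist": 0}, {"tx": 0, "ty": 0, "tz": 0, "twist": 0}, {"tx": 0, "ty": 0, "tz": 0, "twist": 0}, {"tx": 0, "ty": 0, "tz": 0, "twist": 0}]' --gripper 1 --squeeze 55

```text
clock: 33.3
position: [0.6497, 0.1956, 0.0074]
ee_rot: [-3.137, 0.156, -0.001]
force: [-1.0, 0.6, 5.3]
width: 0.233
gripper_force: 55.0
```

```bash
python3 - <<'E'
from h import *
p=np.array(SEAT[3])-.033*A
go(p[0],p[1],8.7,.13)
E
```

```text
pose [0.6497 0.1956 0.0074] yaw -5.7 d [-0.0439  0.4108 -0.1228] dist 0.431 dtwist -0.16 j7 -1.89
```

>>> move_arm --motion '[{"tx": 0, "ty": 0, "tz": -0.025, "twist": 0}, {"tx": 0, "ty": 0, "tz": -0.045, "twist": 0}, {"tx": 0, "ty": 0, "tz": -0.045, "twist": 0}, {"tx": -0.0049, "ty": 0.0456, "tz": 0, "twist": 0}, {"tx": -0.0049, "ty": 0.0456, "tz": 0, "twist": 0}, {"tx": -0.0049, "ty": 0.0456, "tz": 0, "twist": 0}, {"tx": -0.0049, "ty": 0.0456, "tz": 0, "twist": 0}, {"tx": -0.0049, "ty": 0.0456, "tz": 0, "twist": 0}, {"tx": -0.0049, "ty": 0.0456, "tz": 0, "twist": 0}, {"tx": -0.0049, "ty": 0.0456, "tz": 0, "twist": 0}, {"tx": -0.0049, "ty": 0.0456, "tz": 0, "twist": 0}, {"tx": -0.0049, "ty": 0.0456, "tz": 0, "twist": 0}]'

```text
clock: 34.5
position: [0.5634, -0.21, 0.1212]
ee_rot: [-3.137, 0.156, 0.002]
force: [0.5, -0.1, -4.0]
width: 0.239
gripper_force: 55.0
```

>>> move_arm --motion '[{"tx": 0, "ty": 0, "tz": 0, "twist": -0.08}, {"tx": 0, "ty": 0, "tz": 0, "twist": -0.08}, {"tx": 0, "ty": 0, "tz": 0, "twist": 0}, {"tx": 0, "ty": 0, "tz": 0, "twist": 0}]'

```text
clock: 34.9
position: [0.5642, -0.2082, 0.1213]
ee_rot: [-3.132, -0.233, 0.001]
force: [0.3, -0.1, -3.8]
width: 0.233
gripper_force: 55.0
```

```bash
python3 - <<'E'
from h import *
p=np.array(SEAT[3])-.033*A; go(*p,8.7,.0515)
s=arm.observe(); print(s["width"],s["force"])
im=save("wrist","w16"); c=arm.calibration("wrist"); g=cv2.cvtColor(im,cv2.COLOR_RGB2GRAY)
print(g[140:190:2,281]); print("200:",g[200,245:320:3])
for v in (168,171,174): 
  d=ray("wrist",(281/560,v/420),s["position"][2]+.0146,c)[:2]-np.array(SEAT[3]); print(v,d@A,d@B)
E
```

```text
pose [ 0.5642 -0.2082  0.1213] yaw 8.5 d [0.0008 0.0008 0.0698] dist 0.07 dtwist -0.0022 j7 -1.05
0.23327860914605023 [ 0.28385937 -0.07810467 -3.76976859]
[183 182 181 137  52  39  36  35  40  39  39  31  45 102 125 126 171 201
 204 203 204 204 205 202 205]
200: [ 38  32  37  35 143 200 200 198 198 197 199 207 204 203 205 204 204 202
 200 200  88  36  34  34  32]
168 0.024403963467140424 0.0008845643728144807
171 0.02305284887789824 0.000886959033924075
174 0.021694366175992873 0.0008893667539799301
```

>>> move_arm --motion '[{"tx": 0.0005, "ty": 0.0008, "tz": 0.03, "twist": -0.002}, {"tx": 0, "ty": 0, "tz": 0.025, "twist": 0}, {"tx": 0, "ty": 0, "tz": 0.015, "twist": 0}, {"tx": 0, "ty": 0, "tz": 0, "twist": 0}, {"tx": 0, "ty": 0, "tz": 0, "twist": 0}, {"tx": 0, "ty": 0, "tz": 0, "twist": 0}]'

```text
clock: 35.55
position: [0.5662, -0.2096, 0.053]
ee_rot: [3.131, 0.243, 0.003]
force: [-0.7, -0.1, -3.3]
width: 0.232
gripper_force: 55.0
```

>>> move_arm --motion '[{"tx": 0.008, "ty": 0, "tz": 0, "twist": 0}, {"tx": 0.008, "ty": 0, "tz": 0, "twist": 0}, {"tx": 0.007, "ty": 0, "tz": 0, "twist": 0}, {"tx": 0.006, "ty": 0, "tz": 0, "twist": 0}, {"tx": 0.005, "ty": 0, "tz": 0, "twist": 0}, {"tx": 0, "ty": 0, "tz": 0, "twist": 0}, {"tx": 0, "ty": 0, "tz": 0, "twist": 0}, {"tx": 0, "ty": 0, "tz": 0, "twist": 0}]'

```text
clock: 36.35
position: [0.5975, -0.2045, 0.0515]
ee_rot: [-3.132, -0.242, 0.005]
force: [-7.3, -0.7, -0.8]
width: 0.237
gripper_force: 55.0
```

```bash
python3 - <<'E'
from h import *
p=np.array(SEAT[3])+.0025*A; go(*p,8.7,.0515); s=arm.observe(); print(s["width"],s["force"])
E
```

```text
pose [ 0.5975 -0.2045  0.0515] yaw 8.83 d [ 0.0028 -0.0005 -0.    ] dist 0.003 dtwist 0.0015 j7 -1.05
0.23676339238995228 [-7.3090739  -0.67222257 -0.84909948]
```

>>> move_arm --motion '[{"tx": 0.0033, "ty": -0.0003, "tz": 0, "twist": 0}, {"tx": 0, "ty": 0, "tz": 0.004, "twist": 0}, {"tx": 0, "ty": 0, "tz": 0.004, "twist": 0}, {"tx": 0, "ty": 0, "tz": 0.004, "twist": 0}, {"tx": 0, "ty": 0, "tz": 0.0033, "twist": 0}, {"tx": 0, "ty": 0, "tz": 0, "twist": 0}, {"tx": 0, "ty": 0, "tz": 0, "twist": 0}]'

```text
clock: 37.05
position: [0.6004, -0.2036, 0.0373]
ee_rot: [-3.132, -0.242, 0.005]
force: [-12.1, 0.1, 11.7]
width: 0.237
gripper_force: 55.0
```

>>> move_arm --motion '[{"tx": 0, "ty": 0, "tz": 0, "twist": 0}, {"tx": 0, "ty": 0, "tz": 0, "twist": 0}, {"tx": 0, "ty": 0, "tz": 0, "twist": 0}, {"tx": 0, "ty": 0, "tz": 0, "twist": 0}, {"tx": 0, "ty": 0, "tz": 0, "twist": 0}, {"tx": 0, "ty": 0, "tz": -0.02, "twist": 0}, {"tx": 0, "ty": 0, "tz": -0.04, "twist": 0}, {"tx": 0, "ty": 0, "tz": -0.045, "twist": 0}, {"tx": 0, "ty": 0, "tz": -0.045, "twist": 0}, {"tx": -0.02, "ty": 0, "tz": -0.04, "twist": 0}, {"tx": 0, "ty": 0, "tz": 0, "twist": 0}, {"tx": 0, "ty": 0, "tz": 0, "twist": 0}]' --gripper 0.26

```text
clock: 38.25
position: [0.5826, -0.2066, 0.2275]
ee_rot: [3.132, 0.242, 0.004]
force: [0.2, 0.3, -0.5]
width: 0.372
gripper_force: 0.0
```

```bash
python3 - <<'E'
from h import *
im=save("wrist","w17"); s=save("side","d17"); 
out=np.hstack([cv2.resize(im[:300,150:510],(500,417)),cv2.resize(s[150:330,230:360],(300,417))])
cv2.imwrite("pics/v17.png",out[:,:,::-1]); go(.4976,-.4117,62.5,.225)
E
```

```text
pose [ 0.5819 -0.2058  0.2252] yaw 8.89 d [-0.1151  0.1904  0.0002] dist 0.223 dtwist -0.5956 j7 -1.07
```

View pics/v17.png

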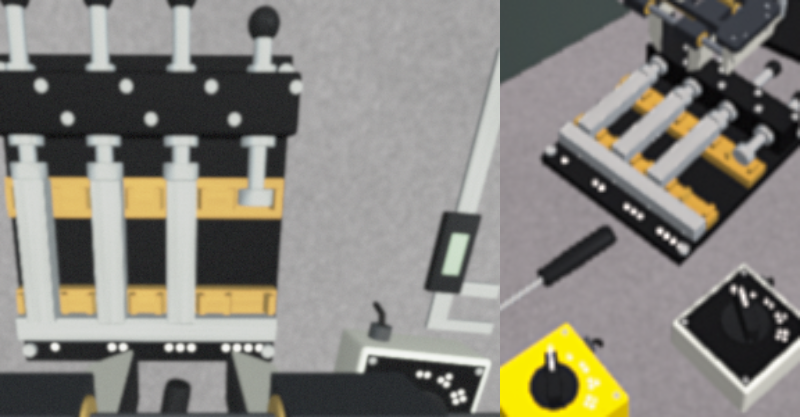

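All three bars are seated at equal depth, clamped between the poles in stations 1–3. The selector is still off. Next I turn it to three dots.

>>> move_arm --motion '[{"tx": -0.023, "ty": 0.0381, "tz": 0, "twist": 0}, {"tx": -0.023, "ty": 0.0381, "tz": 0, "twist": 0}, {"tx": -0.023, "ty": 0.0381, "tz": 0, "twist": 0}, {"tx": -0.023, "ty": 0.0381, "tz": 0, "twist": 0}, {"tx": -0.023, "ty": 0.0381, "tz": 0, "twist": 0}, {"tx": 0, "ty": 0, "tz": 0, "twist": -0.085}, {"tx": 0, "ty": 0, "tz": 0, "twist": -0.085}, {"tx": 0, "ty": 0, "tz": 0, "twist": -0.085}, {"tx": 0, "ty": 0, "tz": 0, "twist": -0.085}, {"tx": 0, "ty": 0, "tz": 0, "twist": -0.085}, {"tx": 0, "ty": 0, "tz": 0, "twist": -0.085}, {"tx": 0, "ty": 0, "tz": 0, "twist": -0.085}]' --gripper 0

```text
clock: 39.55
position: [0.4979, -0.4115, 0.2242]
ee_rot: [-2.679, -1.635, 0.002]
force: [-0.7, 0.0, 0.4]
width: 0.5
gripper_force: 0.0
```

>>> move_arm --motion '[{"tx": 0, "ty": 0, "tz": 0.04, "twist": 0}, {"tx": 0, "ty": 0, "tz": 0.04, "twist": 0}, {"tx": 0, "ty": 0, "tz": 0.03, "twist": 0}, {"tx": 0, "ty": 0, "tz": 0, "twist": 0}, {"tx": 0, "ty": 0, "tz": 0, "twist": 0}]'

```text
clock: 40.05
position: [0.4979, -0.4118, 0.1155]
ee_rot: [-2.685, -1.627, 0.001]
force: [0.9, 0.4, 0.4]
width: 0.502
gripper_force: 0.0
```

```bash
python3 - <<'E'
from h import *
go(.4965,-.413,62.7,.063)
E
```

```text
pose [ 0.4979 -0.4118  0.1155] yaw 62.44 d [-0.0017 -0.0005  0.0525] dist 0.053 dtwist -0.0029 j7 0.15
```

>>> move_arm --motion '[{"tx": -0.0005, "ty": 0, "tz": 0.03, "twist": -0.002}, {"tx": 0, "ty": 0, "tz": 0.022, "twist": 0}, {"tx": 0, "ty": 0, "tz": 0, "twist": 0}, {"tx": 0, "ty": 0, "tz": 0, "twist": 0}]'

```text
clock: 40.45
position: [0.4987, -0.4133, 0.0661]
ee_rot: [2.683, 1.632, 0.001]
force: [1.0, -1.1, 0.6]
width: 0.5
gripper_force: 0.0
```

>>> move_arm --motion '[{"tx": 0, "ty": 0, "tz": 0, "twist": 0}, {"tx": 0, "ty": 0, "tz": 0, "twist": 0}, {"tx": 0, "ty": 0, "tz": 0, "twist": 0}, {"tx": 0, "ty": 0, "tz": 0, "twist": 0}, {"tx": 0, "ty": 0, "tz": 0, "twist": 0}, {"tx": 0, "ty": 0, "tz": 0, "twist": 0}]' --gripper 1 --squeeze 25

```text
clock: 41.05
position: [0.4963, -0.4119, 0.0647]
ee_rot: [-2.682, -1.63, 0.002]
force: [-6.1, 4.6, 7.5]
width: 0.148
gripper_force: 24.9
```

>>> move_arm --motion '[{"tx": 0, "ty": 0, "tz": 0, "twist": 0.08}, {"tx": 0, "ty": 0, "tz": 0, "twist": 0.085}, {"tx": 0, "ty": 0, "tz": 0, "twist": 0.085}, {"tx": 0, "ty": 0, "tz": 0, "twist": 0.085}, {"tx": 0, "ty": 0, "tz": 0, "twist": 0.085}, {"tx": 0, "ty": 0, "tz": 0, "twist": 0.085}, {"tx": 0, "ty": 0, "tz": 0, "twist": 0.085}, {"tx": 0, "ty": 0, "tz": 0, "twist": 0.085}, {"tx": 0, "ty": 0, "tz": 0, "twist": 0.085}, {"tx": 0, "ty": 0, "tz": 0, "twist": 0.085}, {"tx": 0, "ty": 0, "tz": 0, "twist": 0.085}, {"tx": 0, "ty": 0, "tz": 0, "twist": 0.075}]'

```text
clock: 42.25
position: [0.4994, -0.4224, 0.0651]
ee_rot: [3.032, -0.765, 0.014]
force: [10.5, -30.6, -26.9]
width: 0.149
gripper_force: 25.0
```

```bash
python3 - <<'E'
from h import *
go(.4965,-.413,-27.3,.063); s=arm.observe(); print(s["width"],s["force"],s["ft_torque"])
E
```

```text
pose [ 0.4994 -0.4224  0.0651] yaw -28.32 d [-0.007  -0.0069  0.002 ] dist 0.01 dtwist -0.0114 j7 -1.13
0.14919409820088236 [ 10.47274501 -30.61104884 -26.8557208 ] [-6.67096387 -2.00827092  0.25790417]
```

>>> move_arm --motion '[{"tx": 0, "ty": 0, "tz": 0, "twist": -0.005}, {"tx": 0, "ty": 0, "tz": 0, "twist": 0}, {"tx": 0, "ty": 0, "tz": 0, "twist": 0}]'

```text
clock: 42.55
position: [0.4994, -0.4223, 0.0652]
ee_rot: [3.037, -0.745, 0.014]
force: [10.5, -30.0, -24.4]
width: 0.149
gripper_force: 25.0
```

The axis estimate was a few mm off, so I relax the side load before letting go.

>>> move_arm --motion '[{"tx": 0.002, "ty": 0.002, "tz": 0, "twist": 0}, {"tx": 0.002, "ty": 0.002, "tz": 0, "twist": 0}, {"tx": 0.002, "ty": 0.002, "tz": 0, "twist": 0}, {"tx": 0, "ty": 0, "tz": 0, "twist": 0}, {"tx": 0, "ty": 0, "tz": 0, "twist": 0}]'

```text
clock: 43.05
position: [0.4996, -0.4227, 0.0649]
ee_rot: [3.049, -0.745, 0.001]
force: [-2.8, -6.3, 0.3]
width: 0.154
gripper_force: 25.0
```

```bash
python3 - <<'E'
from h import *
go(.4965,-.413,-27.3,.063); s=arm.observe(); print(s["joints"].round(3),s["force"])
E
```

```text
pose [ 0.4996 -0.4227  0.0649] yaw -27.46 d [-0.0072 -0.0072  0.0019] dist 0.01 dtwist -0.0018 j7 -1.11
[ 0.327  0.674  0.456  1.688 -0.367  0.864 -1.112] [-2.82280424 -6.25993902  0.32669261]
```

>>> move_arm --motion '[{"tx": 0, "ty": 0, "tz": 0, "twist": 0}, {"tx": 0, "ty": 0, "tz": 0, "twist": 0}, {"tx": 0, "ty": 0, "tz": 0, "twist": 0}, {"tx": 0, "ty": 0, "tz": -0.02, "twist": 0}, {"tx": 0, "ty": 0, "tz": -0.04, "twist": 0}, {"tx": 0, "ty": 0, "tz": -0.045, "twist": 0}, {"tx": 0, "ty": 0, "tz": -0.045, "twist": 0}, {"tx": 0, "ty": 0, "tz": 0, "twist": 0}, {"tx": 0, "ty": 0, "tz": 0, "twist": 0}, {"tx": 0, "ty": 0, "tz": 0, "twist": 0}]' --gripper 0

```text
clock: 44.05
position: [0.5001, -0.4198, 0.2132]
ee_rot: [-3.051, 0.743, 0.003]
force: [-0.2, -0.2, -1.0]
width: 0.5
gripper_force: 0.0
```

```bash
python3 - <<'E'
from h import *
c=arm.calibration("wrist"); im=save("wrist","w18"); g=cv2.cvtColor(im,cv2.COLOR_RGB2GRAY)
u0,v0=proj("wrist",[.4996,-.4227,.084],c); print(u0,v0)
n,l,st,ce=cv2.connectedComponentsWithStats((g>140).astype(np.uint8))
for i in range(1,n):
    if 4<st[i,4]<400 and np.hypot(ce[i,0]-u0,ce[i,1]-v0)<75:
        P=np.argwhere(l==i)[:,::-1]; W=np.array([ray("wrist",((u+.5)/560,(v+.5)/420),.084,c)[:2] for u,v in P])
        e,V=np.linalg.eigh(np.cov(W.T)); print(ce[i].round(1),st[i,4],"mean",W.mean(0).round(4),"dir",np.degrees(np.arctan2(V[1,1],V[0,1])).round(1),"len",4*np.sqrt(e[1]).round(4))
s=arm.observe(); print(s["position"],s["width"])
E
```

```text
284.30759366463263 206.85682384980203
[300.8 145.4] 26 mean [ 0.5421 -0.4613] dir 119.4 len 0.0052
[285.5 167.3] 50 mean [ 0.5312 -0.4406] dir -179.9 len 0.0132
[303.7 172.9] 95 mean [ 0.5191 -0.4529] dir -135.4 len 0.012
[280.9 170.7] 22 mean [ 0.5304 -0.4355] dir 165.7 len 0.0052
[265.6 175.4] 45 mean [ 0.5329 -0.4213] dir 91.5 len 0.012
[252.5 188.7] 22 mean [ 0.5276 -0.4048] dir 66.8 len 0.0052
[223.4 190.5] 21 mean [ 0.5384 -0.3803] dir -140.2 len 0.0052
[284.1 201. ] 107 mean [ 0.504  -0.4252] dir 152.9 len 0.024
[244.2 206.1] 59 mean [ 0.5168 -0.3901] dir 64.7 len 0.0128
[ 0.50000079 -0.41975643  0.21283416] 0.49817287871696087
```

```bash
python3 - <<'E'
from h import *
a=save("side","d19").astype(int); b=cv2.imread("pics/d17.png")[:,:,::-1].astype(int); c=cv2.imread("pics/d7.png")[:,:,::-1].astype(int)
def px(P): return proj("side",P).round().astype(int)
for n in SEAT:
    u,v=px([*SEAT[n],.052]); print(n,(u,v),np.abs(a-b)[v-12:v+12,u-12:u+12].max(2).mean().round(1))
u,v=px([.514,.411,.015]); print("ref",(u,v),np.abs(a-c)[v-12:v+12,u-15:u+15].max(2).mean().round(1))
print(arm.sign_off())
E
```

```text
1 (np.int64(279), np.int64(193)) 10.2
2 (np.int64(294), np.int64(203)) 9.5
3 (np.int64(310), np.int64(213)) 9.9
ref (np.int64(169), np.int64(121)) 10.1
the job is handed in; nothing more can be done
None
```

I handed the job in: the reference bar lies flat in its tray, the three test bars are clamped in stations 1–3, and the selector, kept off during loading, now points at three dots.

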